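Sort the stripped-down trim unit parts for overhaul

ROBOT

A 7-joint arm with a two-finger parallel gripper is mounted at the origin on the work surface. World frame = base frame: x ahead of the robot, y to its left, z up, the work surface at z = 0. Lengths are in m, angles in rad, forces in N, time in s.
With the tool pointing down it reaches from about 0.425 to 0.875 m from the base axis. Payload 4.7 kg.
Tool frame: the origin (TCP) lies on the mounting face of the last link; the fingertips stand 182 mm ahead of it and the grasp point (between the pads) lies 164 mm ahead of it; z points along the fingers, y is the direction in which the jaws open and shut (so a half turn about z gives the same grasp; the last joint's range is limited). The gripper opens to 87 mm and grips with 3 to 60 N. Pads are 19 mm wide; open, the fingers measure 117 mm over their backs; the gripper's body (75 mm by 190 mm) begins 51 mm behind the grasp point.
Start: joints at [-1.109, 0.321, -0.07, 1.45, 0.023, 1.371, -0.057], TCP at [0.281, 0.586, 0.405] pointing down, gripper open.
Joint ranges: [-2.86, 2.86], [-0.3, 2.09], [-1.38, 1.24], [0.06, 2.45], [-1.56, 4.7], [0.09, 2.05], [-2.69, 2.69]. Speed limits (rad/s): [2.57, 2.57, 3.14, 3.14, 3.14, 3.14, 3.14].

INTERFACE

Orientations are given as a rotation vector (axis times angle).
In Python, from bench import ctrl gives the robot as it stands. The module is installed in compiled form; this text tells all that it offers.
- The arm moves only by the tool play_rows, never from a script. Its argument "targets" is text: rows parted by semicolons, each of 7 numbers parted by spaces: the shift along the tool's x, y, z in cm, then the turn, a rotation vector about the tool's x, y, z in rad, then the opening, from -1 (shut) to 1 (fully open). In form: x y z ax ay az grip; .... A call has 1 to 20 rows; each row shifts and turns the pose as measured when the row begins, along the tool's axes as they then stand; what a row does not reach is not made up. A row lasts 1/8 s, in which the tool goes at most 62.5 mm and 10.7 degrees, less where a joint would pass 70% of its speed; a pose out of reach is approached as far as the arm can. A call is refused whole if a number of a shift passes 6.25 or a number of a turn 0.188, either way. A call with a gripper value outside its range is refused whole. The fingers move at their own pace and stop on an object; "newtons" is the grip in N (left out, the last holds). Time passes only in rows, so rows that do not move let the fingers close. It gives the time, the measured TCP pose, the force and the opening at its end, in the units of the state.
- ctrl.get_state(): the state, without advancing time (a new reading comes with each control period).
- ctrl.get_image(name): name is "scene" or "top" or "wrist"; returns a dict with "pixels" (480x640x3 uint8, blue, green, red), "depth" (480x640 float32, m along the optical axis (not along the pixel's ray), 0 where there is no reading), "intrinsics" (3x3 intrinsics, pixels), "R" (3x3) and "t" (3): a world point X has camera coordinates R X + t. Camera axes: x right, y down, z forward; pixel columns grow to the right and rows downward; lengths in m; the calibration is good to about 2 mm. A picture is of the moment at which its call begins.
- ctrl.close_job(): hands the job in, once; it reports no verdict.
The state is a dict: "time": time; "joint_positions": joint angles; "qd": joint speeds; "joint_torque": joint torques, N m; "position": TCP position; "tool_rot": TCP orientation; "ft_force": force on the tool from outside, world axes, zero at the start; "torque": the same for the moment, N m; "grip_width": opening from 0.0 (shut) to 1.0 (fully open).
Only numpy, scipy, OpenCV 4.12 (cv2) and the standard library are available. Lean on these libraries where they do the work, as an engineer would, in place of code of your own. Each camera call takes 0.05 s, during which the arm holds its last target.

TASK

The trim unit of the edge bander has been stripped down; sort its parts for the overhaul: the sound toothed roller goes down over the free post of the roller rack, the worn roller with missing lugs and yellow paint into the red scrap bin, the steel bearing bush into the wire washing basket, and the air cylinder and the sensor, which must stay dry, side by side in the blue tray, both standing upright on the mat. Apart from the scrap, set the parts down rather than dropping them, leave everything released and at rest, and do not knock over the oil bottle.

Things in the scene. Friction and masses are not known exactly. Their poses are not given: they have to be found in the camera images.
- good_roller (a point): Loose sound feed-pressure roller lying flat: black rubber tyre with all 12 lugs, bare aluminium hub with a through bore of 26 mm. 55 mm across the lugs, 28 mm thick. Point: its centre, 14 mm up; z is the roller's axis. A lug stands at every 30 degrees from its x axis, so the x and y axes both pass through lugs. About 0.12 kg.
- worn_roller (a point): Loose worn roller lying flat: same as the sound one, but four lugs in a row are missing (from -30 to +60 degrees about z from its x axis) and four yellow paint strokes, a cross, mark its hub as a reject. 55 mm across the remaining lugs (full width along its y axis), 28 mm thick, bore 26 mm. Point: its centre, 14 mm up. About 0.11 kg.
- bush (a point): Loose flanged linear bearing bush, bright steel with a dark ring: upright barrel 32 mm diameter standing on a square 46 x 46 x 7 mm flange with four screw holes; 42 mm tall overall, black bore. Point: its centre, 21 mm up; z up along the barrel. About 0.22 kg.
- air_cylinder (a point): Loose compact air cylinder standing on its base: square aluminium body 40 x 40 mm (faces across its x and y axes) with black end caps, 52 mm tall, and a steel piston rod 12 mm thick sticking up to 68 mm. Point: on its axis, 34 mm up (half of 68 mm), in the upper half of the body; z up along the rod. About 0.24 kg.
- sensor (a point): Loose proximity sensor in its aluminium clamp block: block 30 mm along x, 26 mm along y, 34 mm tall, with the sensor barrel (15 mm thick) through it along x at 19 mm height, from -35 mm (blue face) to +36 mm (orange plug with a black end). Grip the block across y. Point: block centre, 17 mm up; z up. About 0.10 kg.
- empty_post (a point): The free post of the roller rack (fixed): green-painted steel base 100 x 190 x 10 mm with two steel posts, each 10 mm thick and rising 42 mm above the base, 96 mm apart. The other post, 96 mm away along +y, already carries a fixed sound roller 28 mm tall. Point: foot of the free post on the base's top face (10 mm above the bench); x across the base (post midway), y along it; z up.
- scrap_bin (a point): Red plastic scrap bin (fixed), 140 x 140 mm outside with 4 mm walls (152 mm over the rim lip), 50 mm tall, inside 132 x 132 mm. Point: centre of its inner floor, 4 mm above the bench; x and y along the walls.
- wash_basket (a point): Square steel wire washing basket (fixed), 138 x 138 mm over the wire centres, inside about 134 x 134 mm, rim 40 mm above the bench. Point: centre of its flat floor, 5 mm above the bench; x and y along the sides.
- dry_tray (a point): Blue plastic tray with a grey mat (fixed), outside 130 mm along x and 190 mm along y (140 x 200 mm over the rim lip), 30 mm tall, inside 122 x 182 mm. Point: centre of the mat's top face, 6 mm above the bench. The air cylinder and the sensor both go in here, next to each other along y.
- oil_bottle (a point): Bystander: small amber oil bottle with a black cap, 52 mm across, 115 mm tall, standing loose at the back of the bench. Point: its centre, 57 mm up; z up.
Things that resemble listed ones, but are neither listed nor needed, are in the scene too. Leave any turquoise look-alike of the part that bears good_roller alone. What is shaped like the part that bears bush but green is not meant.

How it is judged:
At the end, for the whole second after the job is handed in: Sound roller flat on the rack, within 12 mm of the free post; worn roller in the red bin; bush on the basket floor; air cylinder and sensor on the tray mat (within 6 mm in height, tilt under 0.15 rad), all wholly inside the walls and at rest (under 0.02 m/s); oil bottle standing (horizontal distance between good_roller and empty_post below 0.012 m and z of good_roller in the frame of empty_post between 0.009 and 0.019 m and angle between each of good_roller, air_cylinder, sensor's own z axis and vertical below 0.15 rad and x of worn_roller in the frame of scrap_bin between -0.056 and 0.056 m and y of worn_roller in the frame of scrap_bin between -0.056 and 0.056 m and z of worn_roller in the frame of scrap_bin between 0 and 0.036 m and x of bush in the frame of wash_basket between -0.056 and 0.056 m and y of bush in the frame of wash_basket between -0.056 and 0.056 m and z of bush in the frame of wash_basket between 0.008 and 0.03 m and x of air_cylinder in the frame of dry_tray between -0.048 and 0.048 m and y of air_cylinder in the frame of dry_tray between -0.078 and 0.078 m and z of air_cylinder in the frame of dry_tray between 0.028 and 0.04 m and x of sensor in the frame of dry_tray between -0.054 and 0.054 m and y of sensor in the frame of dry_tray between -0.084 and 0.084 m and z of sensor in the frame of dry_tray between 0.011 and 0.023 m and linear speed of each of roller_good, roller_worn, bush_body, cyl_body, sensor_body below 0.02 m/s and angle between oil_bottle's own z axis and vertical below 0.3 rad); the robot touches nothing.
It fails at once if the sound roller is dropped or thrown (falls free faster than 0.7 m/s, that is from more than about 25 mm) (contact force between the fingers and roller_good below 0.01 N and linear speed of roller_good above 0.7 m/s).
It fails at once if the bush is dropped or thrown (falls free faster than 0.7 m/s, that is from more than about 25 mm) (contact force between the fingers and bush_body below 0.01 N and linear speed of bush_body above 0.7 m/s).
It fails at once if the air cylinder is dropped or thrown (falls free faster than 0.7 m/s, that is from more than about 25 mm) (contact force between the fingers and cyl_body below 0.01 N and linear speed of cyl_body above 0.7 m/s).
It fails at once if the sensor is dropped or thrown (falls free faster than 0.7 m/s, that is from more than about 25 mm) (contact force between the fingers and sensor_body below 0.01 N and linear speed of sensor_body above 0.7 m/s).
It fails at once if the oil bottle is knocked over (angle between oil_bottle's own z axis and vertical above 0.5 rad).
It also fails if it takes over 128 s, if anything falls off the work surface, if the arm or the gripper's body presses on something with over 40 N, if the wrist force passes 120 N, or if a joint passes its speed limit or range.

## Working session

There is one attempt and no reset: what is moved stays moved. The work goes in short steps, Python scripts to look and compute and a tool call to move; the robot and the scene stay as the last step left them, time stands still between calls to the robot, and variables do not carry over. Pictures are saved under pics/ and viewed, and the job is handed in when it is done.

Besides the shell and the picture viewer there is one more tool, called after "Request:" by a JSON object that holds its "name" and its "arguments", one argument or row to a line. play_rows: Moves the arm, as the interface text tells. Its arguments: {"type":"object","properties":{"targets":{"type":"string"},"newtons":{"type":"number"}},"required":["targets"]}

```bash
ls; mkdir -p pics; cat > h.py <<'E'
import numpy as np,cv2
from bench import ctrl
from scipy.spatial.transform import Rotation as Ro
def grab(n,tag):
    d=ctrl.get_image(n); cv2.imwrite(f'pics/{tag}.png',d['pixels']); np.savez(f'pics/{tag}.npz',**{k:np.asarray(v) for k,v in d.items()}); return d
def ray(d,u,v,z):
    K,R,t=d['intrinsics'],d['R'],d['t']
    r=R.T@np.linalg.solve(K,np.array([u,v,1.])); c=-R.T@t
    return c+r*(z-c[2])/r[2]
def px(d,X):
    p=d['intrinsics']@(d['R']@np.array(X)+d['t']); return p[:2]/p[2]
def ld(tag): return dict(np.load(f'pics/{tag}.npz'))
def cloud(d):
    K=d['intrinsics']; Z=d['depth']; v,u=np.mgrid[:480,:640]
    P=np.stack([(u-K[0,2])/K[0,0]*Z,(v-K[1,2])/K[1,1]*Z,Z],-1)
    return (P-d['t'])@d['R']
E
python3 - <<'E'
from h import *
print(ctrl.get_state())
for n in ['scene','top','wrist']:
    d=grab(n,n+'0'); print(n,d['intrinsics'],-d['R'].T@d['t'],d['R'])
E
```

```text
pics
{'time': 0.0, 'joint_positions': array([-1.10889343,  0.32181803, -0.07002956,  1.45165949,  0.02261252,
        1.37078235, -0.05689955]), 'qd': array([-0.00093318, -0.00259727, -0.00076917,  0.00221188, -0.00088292,
        0.00202151,  0.0003819 ]), 'joint_torque': array([ 8.31071811e-04, -4.91294646e+01, -4.03444497e-01, -3.12522268e+01,
       -6.39612903e-02,  4.38763504e-02,  1.89925127e-04]), 'position': array([0.28141396, 0.58570269, 0.40367177]), 'tool_rot': array([-6.97508609e-01, -3.06288008e+00,  2.91909698e-03]), 'ft_force': array([0.55946722, 0.92396859, 0.40358474]), 'torque': array([ 0.04411432, -0.00271239, -0.05400968]), 'grip_width': 0.9978151676569244}
scene [[621.38671213   0.         320.14988374]
 [  0.         621.38671213 236.57673233]
 [  0.           0.           1.        ]] [ 1.57858944 -0.18075321  0.72956281] [[ 0.15909493  0.98726175 -0.00174112]
 [ 0.51410679 -0.08435245 -0.85356832]
 [-0.84284222  0.13490327 -0.52097802]]
top [[513.1902561    0.         329.35442762]
 [  0.         513.1902561  235.66840448]
 [  0.           0.           1.        ]] [ 0.33632424 -0.01538652  1.44971708] [[-0.02274116 -0.99972191  0.00624056]
 [-0.9905743   0.02168881 -0.13524848]
 [ 0.13507552 -0.00925744 -0.99079206]]
wrist [[353.79703616   0.         316.1394507 ]
 [  0.         353.79703616 237.45202856]
 [  0.           0.           1.        ]] [0.21478265 0.61753934 0.38317894] [[ 0.43215149  0.90179788 -0.00238236]
 [ 0.86773669 -0.41510686  0.27334839]
 [ 0.24551606 -0.12019517 -0.96191215]]
```

View pics/top0.png

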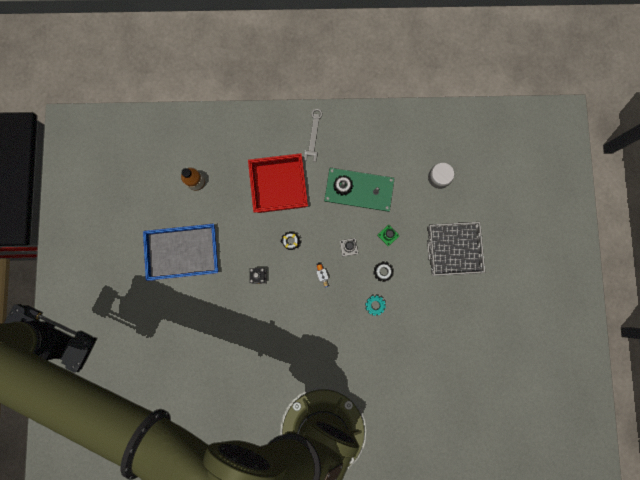

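View pics/scene0.png

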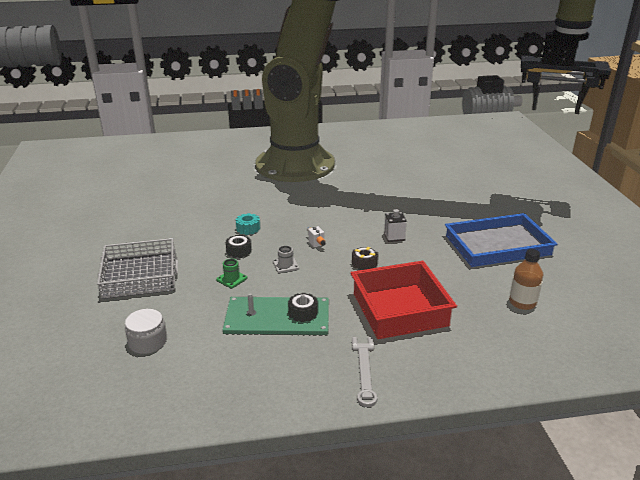

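View pics/wrist0.png

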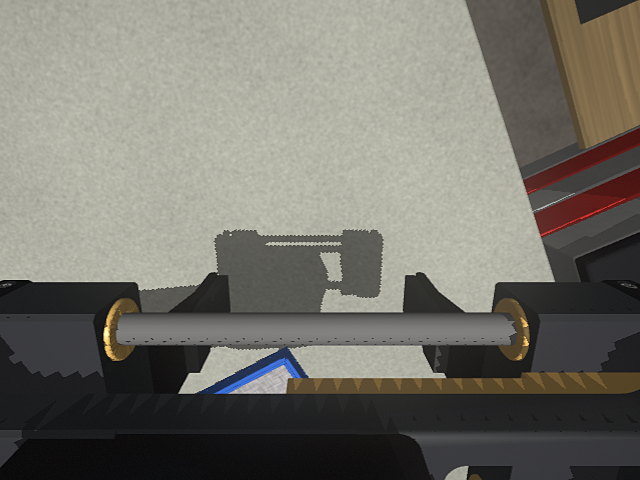

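```bash
python3 - <<'E'
from h import *
i=cv2.imread('pics/top0.png')
c=i[215:325,235:415]; cv2.imwrite('pics/c1.png',cv2.resize(c,None,fx=4.4,fy=4.4,interpolation=cv2.INTER_CUBIC))
c=i[140:290,130:500]; cv2.imwrite('pics/c2.png',cv2.resize(c,None,fx=2.1,fy=2.1,interpolation=cv2.INTER_CUBIC))
s=cv2.imread('pics/scene0.png')
c=s[200:330,215:415]; cv2.imwrite('pics/c3.png',cv2.resize(c,None,fx=4,fy=4,interpolation=cv2.INTER_CUBIC))
E
```

```text
(no output)
```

View pics/c1.png

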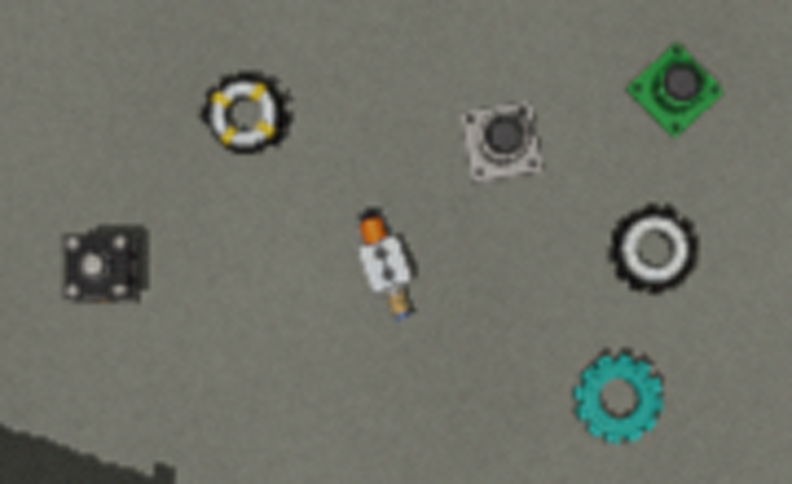

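View pics/c2.png

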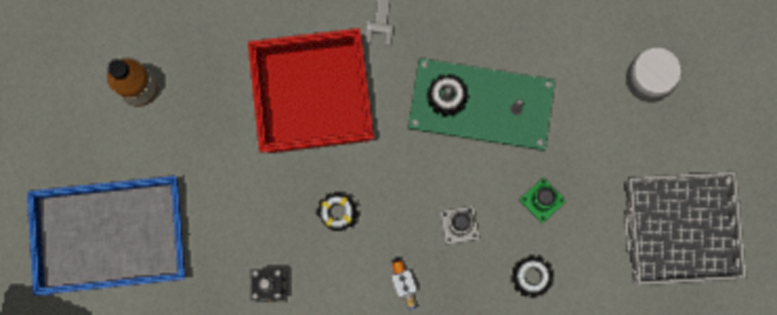

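View pics/c3.png

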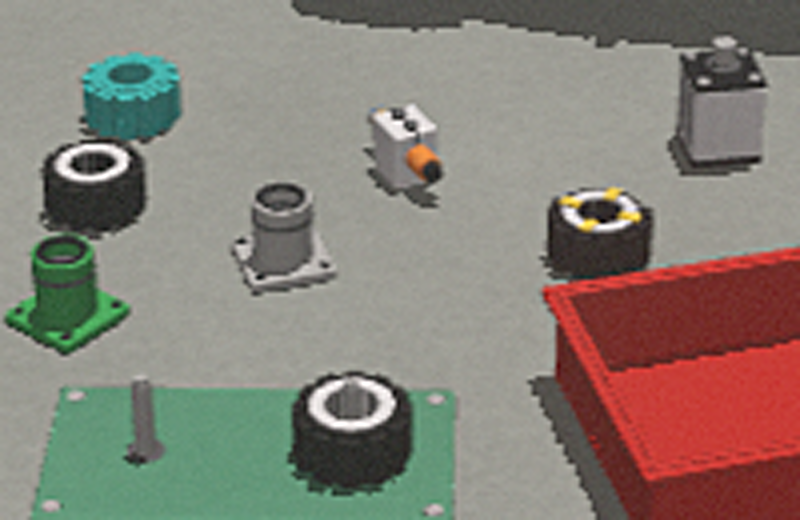

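```bash
python3 - <<'E'
from h import *
i=cv2.imread('pics/top0.png')
for n,(y0,y1,x0,x1),f in [('c4',(160,220,315,405),8),('c5',(215,285,420,495),8),('c6',(145,220,240,315),8),('c7',(215,285,135,225),8),('c8',(225,257,272,308),20)]:
    cv2.imwrite(f'pics/{n}.png',cv2.resize(i[y0:y1,x0:x1],None,fx=f,fy=f,interpolation=cv2.INTER_CUBIC))
d=ld('top0')
f=lambda x,y,z:np.round(ray(d,(x+.5)/4.4-.5+235,(y+.5)/4.4-.5+215,z),4)
for n,a in dict(worn=(245,114,.028),bush=(505,134,.042),bushf=(503,141,.007),cyl=(96,266,.052),rod=(91,265,.068),sens=(385,263,.034),sblue=(403,314,.019),sbk=(371,215,.019),good=(654,249,.028),c1=(72,242,.052),c2=(120,242,.052),c3=(121,289,.052),c4=(70,290,.052),b1=(470,118,.007),b2=(525,110,.007),b3=(536,165,.007),b4=(480,173,.007)).items(): print(n,f(*a))
E
```

```text
worn [0.5189 0.0806 0.028 ]
bush [ 0.5008 -0.0833  0.042 ]
bushf [ 0.5004 -0.0835  0.007 ]
cyl [0.4232 0.1722 0.052 ]
rod [0.4228 0.1731 0.068 ]
sens [ 0.4221 -0.0062  0.034 ]
sblue [ 0.3906 -0.0168  0.019 ]
sbk [0.4536 0.0021 0.019 ]
good [ 0.4275 -0.1758  0.028 ]
c1 [0.4383 0.1869 0.052 ]
c2 [0.4377 0.1573 0.052 ]
c3 [0.4086 0.1568 0.052 ]
c4 [0.4087 0.1882 0.052 ]
b1 [ 0.5158 -0.0627  0.007 ]
b2 [ 0.5202 -0.0983  0.007 ]
b3 [ 0.4844 -0.1043  0.007 ]
b4 [ 0.4801 -0.0682  0.007 ]
```

View pics/c4.png

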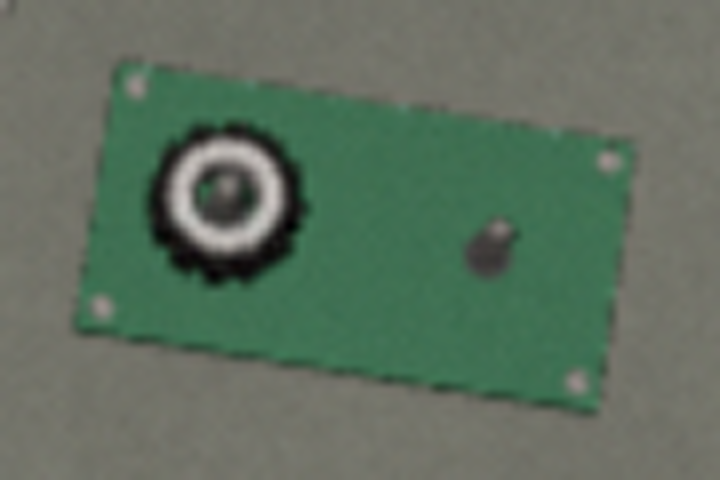

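View pics/c5.png

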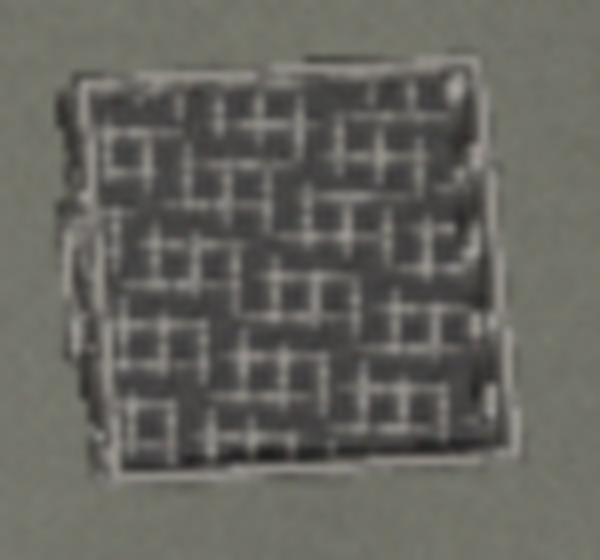

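View pics/c6.png

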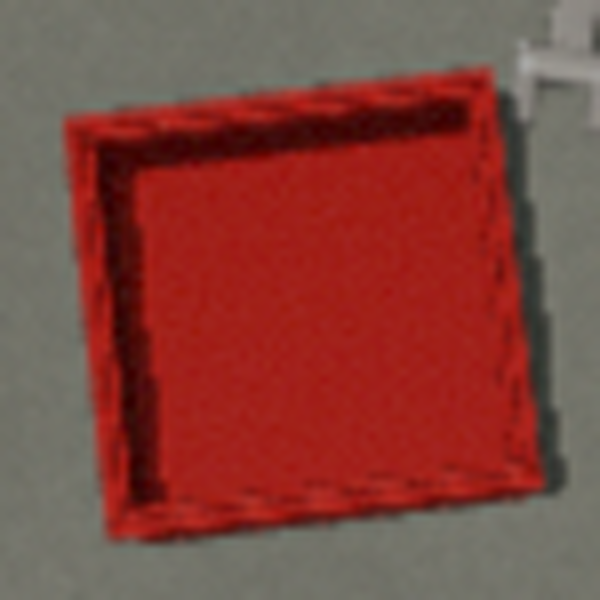

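View pics/c7.png

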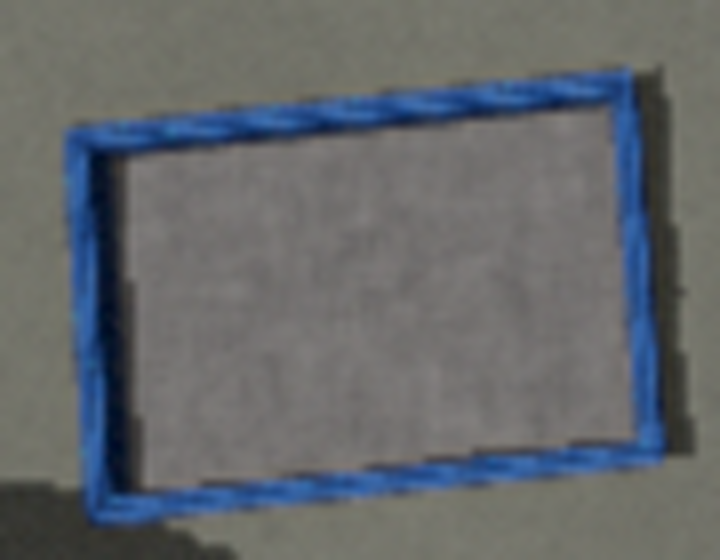

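View pics/c8.png

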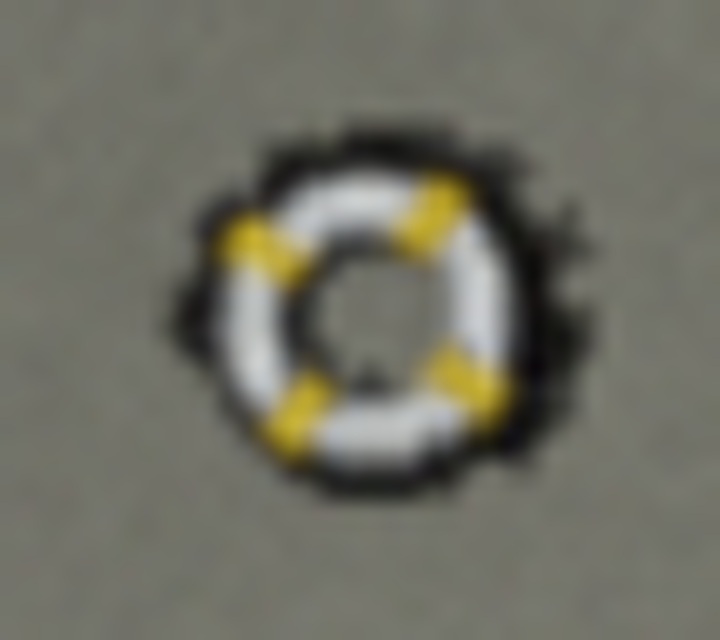

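```bash
python3 - <<'E'
from h import *
d=ld('top0')
def f(x,y,z,x0,y0,s=8): return ray(d,(x+.5)/s-.5+x0,(y+.5)/s-.5+y0,z)
print('foot',f(489,254,.012,315,160),'top',f(500,230,.052,315,160),'ring',f(226,195,.038,315,160))
def box(n,ps,z,x0,y0):
    P=np.array([f(*p,z,x0,y0) for p in ps]); c=P.mean(0)
    e=[P[1]-P[0],P[2]-P[1],P[3]-P[2],P[0]-P[3]]
    print(n,c.round(4),[round(np.linalg.norm(k),4) for k in e],[round(np.degrees(np.arctan2(k[1],k[0])),1) for k in e])
box('base',[(118,62),(635,140),(598,411),(76,331)],.010,315,160)
box('basket',[(82,80),(475,62),(515,455),(115,472)],.04,420,215)
box('bin',[(65,118),(493,68),(546,490),(108,541)],.05,240,145)
box('tray',[(66,130),(630,68),(662,460),(92,524)],.03,135,215)
# depth-based check
P=cloud(d);
for n,(u,v) in dict(cyl=(255,275),worn=(290,240),good=(384,271),bush=(349,246),post=(377,189),mat=(182,252),binf=(279,185),bott=(190,175)).items(): print(n,P[v,u].round(4))
d2=ld('scene0')
for n,X in dict(worn=(.5189,.0806,.028),bush=(.5008,-.0833,.042),rod=(.4228,.1731,.068),sens=(.4221,-.0062,.034),good=(.4275,-.1758,.028)).items(): print(n,px(d2,X).round(1))
w=ld('wrist0'); s=ctrl.get_state()
R=Ro.from_rotvec(s['tool_rot']).as_matrix(); print(R.round(3)); print('cam in tool',R.T@(-w['R'].T@w['t']-s['position']),(w['R']@R).round(3))
E
```

```text
foot [ 0.65755987 -0.16435562  0.012     ] top [ 0.65707134 -0.16434101  0.052     ] ring [ 0.67492364 -0.06980477  0.038     ]
base [ 0.6658 -0.1173  0.01  ] [np.float64(0.1882), np.float64(0.1002), np.float64(0.1884), np.float64(0.0999)] [np.float64(-100.0), np.float64(170.2), np.float64(79.9), np.float64(-9.9)]
basket [ 0.4869 -0.3801  0.04  ] [np.float64(0.1374), np.float64(0.1372), np.float64(0.138), np.float64(0.1365)] [np.float64(-88.6), np.float64(-177.8), np.float64(91.1), np.float64(1.9)]
bin [0.6803 0.1129 0.05  ] [np.float64(0.1511), np.float64(0.1522), np.float64(0.1525), np.float64(0.1518)] [np.float64(-84.3), np.float64(-173.9), np.float64(95.5), np.float64(5.5)]
tray [0.4951 0.387  0.03  ] [np.float64(0.1969), np.float64(0.1379), np.float64(0.1965), np.float64(0.1379)] [np.float64(-84.9), np.float64(-175.0), np.float64(95.2), np.float64(5.2)]
cyl [0.4221 0.1731 0.0733]
worn [0.5238 0.0832 0.0015]
good [ 0.4299 -0.1812 -0.0015]
bush [ 0.5    -0.0828  0.0269]
post [ 0.6574 -0.1652  0.0419]
mat [0.4954 0.3871 0.0089]
binf [0.684  0.1128 0.0034]
bott [0.6916 0.3417 0.1069]
worn [363.7 251.9]
bush [284.2 248.5]
rod [395.9 209.6]
sens [315.4 229.5]
good [237.8 239.7]
[[-0.901  0.433 -0.001]
 [ 0.433  0.901 -0.001]
 [-0.    -0.001 -1.   ]]
cam in tool [ 0.07383336 -0.00017     0.02073387] [[ 0.001  1.     0.001]
 [-0.962  0.001 -0.273]
 [-0.273 -0.001  0.962]]
```

```bash
cat > need.py <<'E'
import sys
from h import *
# need.py x y z jaw_deg : shift in current tool axes (cm), turn after, tilt; and shift in tool axes if turned first
x,y,z,j=map(float,sys.argv[1:5])
s=ctrl.get_state(); R=Ro.from_rotvec(s['tool_rot']).as_matrix()
cur=np.degrees(np.arctan2(R[1,1],R[0,1])); j=j+180*round((cur-j)/180) if len(sys.argv)<6 else j
p=np.radians(j+90); T=np.array([[np.cos(p),np.sin(p),0],[np.sin(p),-np.cos(p),0],[0,0,-1.]])
d=np.array([x,y,z])-s['position']
print('t',round(s['time'],2),'pos',s['position'].round(4),'jaw',round(cur,1),'->',j,'q',s['joint_positions'].round(2),'F',s['ft_force'].round(1),'g',round(s['grip_width'],3))
print('shift now',(R.T@d*100).round(2),'turn',Ro.from_matrix(R.T@T).as_rotvec().round(3),'shift if turned first',(T.T@d*100).round(2))
E
python3 need.py .4235 .1725 .30 90
```

```text
t 0.15 pos [0.2814 0.5858 0.4039] jaw 64.3 -> 90.0 q [-1.11  0.32 -0.07  1.45  0.02  1.37 -0.06] F [0.3 0.3 0.2] g 1.0
shift now [-30.7  -31.08  10.44] turn [-0.001 -0.    -0.448] shift if turned first [-14.21 -41.33  10.39]
```

Request:
{"name": "play_rows", "arguments": {
  "targets": "0 0 2.5 0 0 -0.15 1; 0 0 2.5 0 0 -0.15 1; 0 0 2.5 0 0 -0.15 1; -1.78 -5.17 0.3 0 0 0 1; -1.78 -5.17 0.3 0 0 0 1; -1.78 -5.17 0.3 0 0 0 1; -1.78 -5.17 0.3 0 0 0 1; -1.78 -5.17 0.3 0 0 0 1; -1.78 -5.17 0.3 0 0 0 1; -1.78 -5.17 0.3 0 0 0 1; -1.78 -5.17 0.3 0 0 0 1; 0 0 0 0 0 0 1",
  "newtons": 20
}}

```text
time: 1.65
position: [0.434, 0.1612, 0.2979]
tool_rot: [0.029, -3.137, 0.006]
ft_force: [-0.0, 0.8, 0.9]
grip_width: 1.0
```

```bash
python3 need.py .4235 .1725 .198 90; python3 -c "
from h import *
d=grab('wrist','w1');grab('top','t1')
for X in [(.4232,.1722,.052),(.4228,.1731,.068)]: print(px(d,X))"
```

```text
t 1.65 pos [0.434  0.1612 0.2979] jaw 91.1 -> 90.0 q [-0.58  0.01  0.16  2.03  0.    1.1   1.18] F [-0.   0.8  0.9] g 1.0
shift now [0.99 1.19 9.99] turn [-0.004 -0.004  0.019] shift if turned first [1.05 1.13 9.99]
[335.37467473 238.13054039]
[338.09380081 244.53984699]
```

View pics/w1.png

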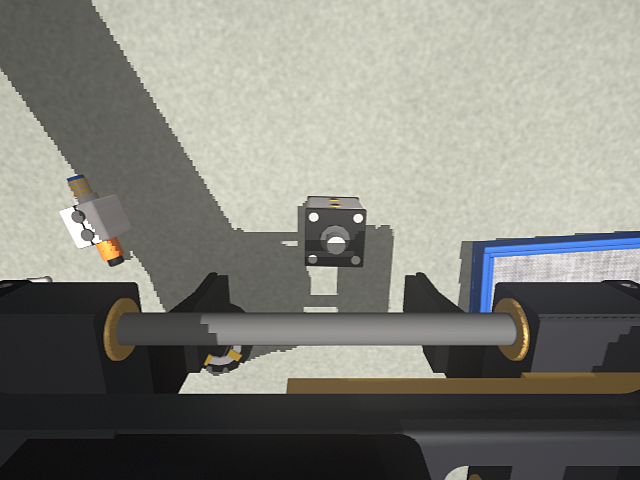

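Request:
{"name": "play_rows", "arguments": {
  "targets": "1 1.15 0 0 0 0 1; 0 0 3.3 0 0 0 1; 0 0 3.3 0 0 0 1; 0 0 2 0 0 0 1; 0 0 0 0 0 0 1"
}}

```text
time: 2.38
position: [0.4165, 0.1885, 0.2106]
tool_rot: [0.067, -3.136, -0.003]
ft_force: [0.2, 0.6, 0.3]
grip_width: 0.997
```

```bash
python3 need.py .4235 .1725 .198 91
```

```text
t 2.38 pos [0.4165 0.1885 0.2106] jaw 92.4 -> 91.0 q [-0.61  0.11  0.13  2.13 -0.02  0.91  1.15] F [0.2 0.6 0.3] g 0.997
shift now [-0.64 -1.63  1.25] turn [ 0.002 -0.005  0.025] shift if turned first [-0.67 -1.61  1.26]
```

```bash
sed -i "s/print('t'/print('qdmax',abs(s['qd']).max().round(3));print('t'/" need.py; python3 need.py .4235 .1725 .198 91; python3 -c "
from h import *
grab('wrist','w2')"; python3 need.py .4235 .1725 .198 91
```

```text
qdmax 0.019
t 2.38 pos [0.4165 0.1885 0.2106] jaw 92.4 -> 91.0 q [-0.61  0.11  0.13  2.13 -0.02  0.91  1.15] F [0.2 0.6 0.3] g 0.997
shift now [-0.64 -1.63  1.25] turn [ 0.002 -0.005  0.025] shift if turned first [-0.67 -1.61  1.26]
qdmax 0.023
t 2.42 pos [0.417  0.1887 0.2115] jaw 92.4 -> 91.0 q [-0.61  0.11  0.13  2.13 -0.02  0.91  1.15] F [0.2 0.1 1.1] g 0.999
shift now [-0.59 -1.66  1.34] turn [ 0.003 -0.003  0.025] shift if turned first [-0.62 -1.64  1.35]
```

Request:
{"name": "play_rows", "arguments": {
  "targets": "-0.6 -1.65 0 0 0 0.025 1; 0 0 0 0 0 0 1; 0 0 0 0 0 0 1"
}}

```text
time: 2.8
position: [0.4249, 0.1727, 0.214]
tool_rot: [-0.027, 3.141, 0.009]
ft_force: [-0.6, 0.7, -0.2]
grip_width: 0.999
```

```bash
python3 need.py .4235 .1725 .198 91
```

```text
qdmax 0.01
t 2.8 pos [0.4249 0.1727 0.214 ] jaw 91.0 -> 91.0 q [-0.58  0.11  0.15  2.12 -0.03  0.91  1.17] F [-0.6  0.7 -0.2] g 0.999
shift now [ 0.14 -0.03  1.6 ] turn [ 0.005  0.001 -0.   ] shift if turned first [ 0.14 -0.02  1.6 ]
```

Request:
{"name": "play_rows", "arguments": {
  "targets": "0.1 0 1.6 0 0 0 1; 0 0 0 0 0 0 1; 0 0 0 0 0 0 -1; 0 0 0 0 0 0 -1; 0 0 0 0 0 0 -1; 0 0 0 0 0 0 -1; 0 0 0 0 0 0 -1",
  "newtons": 25
}}

```text
time: 3.68
position: [0.4239, 0.1731, 0.1973]
tool_rot: [-0.027, 3.14, 0.009]
ft_force: [0.5, -0.5, 0.1]
grip_width: 0.514
```

```bash
python3 need.py .499 .347 .30 95
```

```text
qdmax 0.003
t 3.67 pos [0.4239 0.1731 0.1973] jaw 91.0 -> 95.0 q [-0.58  0.13  0.15  2.14 -0.03  0.87  1.17] F [ 0.5 -0.5  0.1] g 0.514
shift now [ -7.82  17.32 -10.16] turn [ 0.006  0.002 -0.07 ] shift if turned first [ -9.    16.67 -10.27]
```

Request:
{"name": "play_rows", "arguments": {
  "targets": "0 0 0 0 0 0 -1; 0 0 0 0 0 0 -1"
}}

```text
time: 3.92
position: [0.424, 0.1729, 0.1973]
tool_rot: [-0.027, 3.14, 0.009]
ft_force: [-0.4, -0.2, 0.6]
grip_width: 0.46
```

Request:
{"name": "play_rows", "arguments": {
  "targets": "0 0 -1.5 0 0 0 -1; 0 0 -5 0 0 0 -1; -0.8 3 -3.5 0 0 -0.035 -1; 0 0 0 0 0 -0.035 -1; 0 0 0 0 0 0 -1"
}}

```text
time: 4.55
position: [0.4305, 0.2022, 0.3021]
tool_rot: [0.138, -3.138, -0.008]
ft_force: [0.3, 0.4, -1.9]
grip_width: 0.459
```

```bash
python3 need.py .4915 .427 .30 95; python3 -c "
from h import *
d=grab('wrist','w2')"
```

```text
qdmax 0.027
t 4.55 pos [0.4305 0.2022 0.3021] jaw 95.0 -> 95.0 q [-0.62  0.03  0.13  2.   -0.01  1.11  1.17] F [ 0.3  0.4 -1.9] g 0.459
shift now [-8.05 21.86  0.32] turn [ 0.005 -0.     0.001] shift if turned first [-8.03 21.86  0.21]
```

View pics/w2.png

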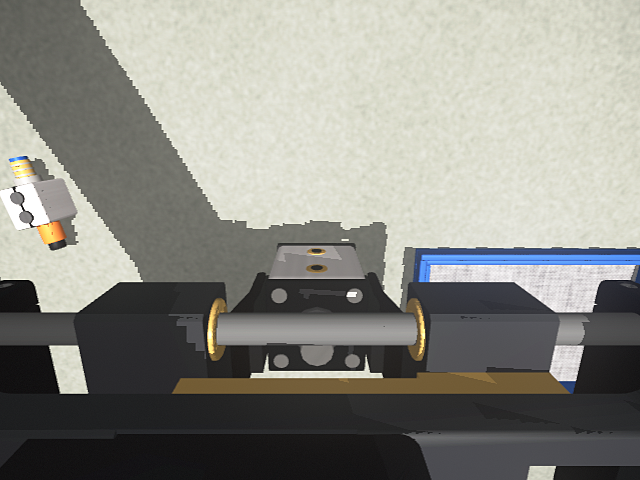

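Request:
{"name": "play_rows", "arguments": {
  "targets": "-1.2 3.5 0 0 0 0 -1; -1.7 4.5 0 0 0 0 -1; -1.7 4.5 0 0 0 0 -1; -1.5 4.5 0 0 0 0 -1; -0.7 2.2 0 0 0 0 -1; 0 0 0 0 0 0 -1; 0 0 0 0 0 0 -1; 0 0 0 0 0 0 -1"
}}

```text
time: 5.6
position: [0.483, 0.396, 0.2931]
tool_rot: [0.116, -3.126, 0.012]
ft_force: [0.5, -0.5, -2.0]
grip_width: 0.459
```

```bash
python3 need.py .4915 .427 .2055 95; python3 -c "
from h import *
d=grab('top','t2');cv2.imwrite('pics/t2c.png',cv2.resize(d['pixels'][180:300,110:270],None,fx=5,fy=5))"
```

```text
qdmax 0.013
t 5.6 pos [0.483  0.396  0.2931] jaw 94.2 -> 95.0 q [-0.76  0.35  0.04  1.65 -0.02  1.16  0.93] F [ 0.5 -0.5 -2. ] g 0.459
shift now [-1.2   3.09  8.73] turn [-0.007 -0.014 -0.013] shift if turned first [-1.12  3.02  8.76]
```

View pics/t2c.png

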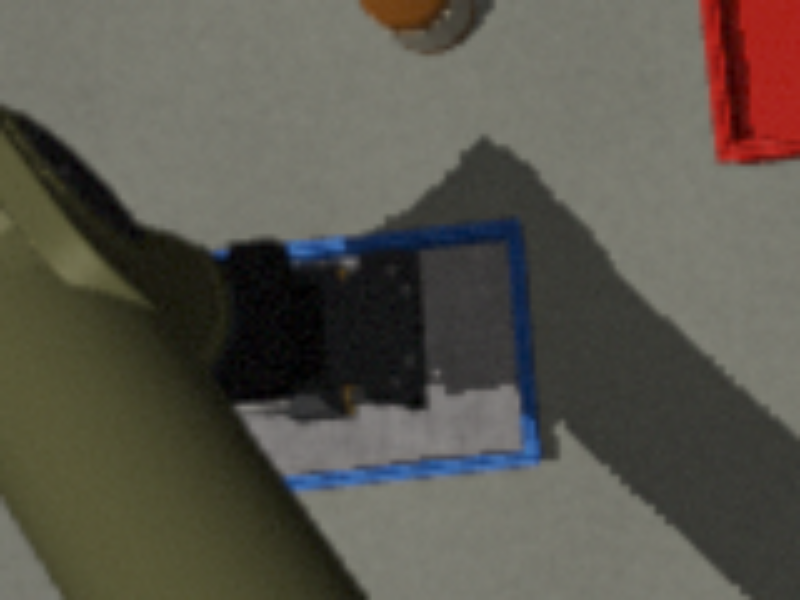

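Request:
{"name": "play_rows", "arguments": {
  "targets": "-1.15 3.05 0 -0.007 -0.014 -0.013 -1; 0 0 3 0 0 0 -1; 0 0 3 0 0 0 -1; 0 0 0 0 0 0 -1; 0 0 0 0 0 0 -1"
}}

```text
time: 6.28
position: [0.4947, 0.4237, 0.235]
tool_rot: [-0.127, 3.134, 0.002]
ft_force: [-0.6, 0.3, -1.8]
grip_width: 0.46
```

```bash
python3 need.py .4915 .427 .2055 95
```

```text
qdmax 0.016
t 6.28 pos [0.4947 0.4237 0.235 ] jaw 94.6 -> 95.0 q [-0.78  0.45  0.03  1.63 -0.01  1.06  0.91] F [-0.6  0.3 -1.8] g 0.46
shift now [0.3  0.35 2.95] turn [ 0.001  0.005 -0.006] shift if turned first [0.29 0.36 2.95]
```

Request:
{"name": "play_rows", "arguments": {
  "targets": "0.3 0.35 1.8 0 0 0 -1; 0 0 0.9 0 0 0 -1; 0 0 0 0 0 0 -1; 0 0 0 0 0 0 -1"
}}

```text
time: 6.78
position: [0.492, 0.4275, 0.2089]
tool_rot: [-0.126, 3.132, 0.006]
ft_force: [0.7, -0.7, -1.7]
grip_width: 0.457
```

```bash
python3 need.py .4915 .427 .204 95
```

```text
qdmax 0.003
t 6.78 pos [0.492  0.4275 0.2089] jaw 94.6 -> 95.0 q [-0.78  0.47  0.03  1.65 -0.01  1.01  0.91] F [ 0.7 -0.7 -1.7] g 0.457
shift now [ 0.06 -0.05  0.49] turn [ 0.003  0.008 -0.007] shift if turned first [ 0.05 -0.04  0.49]
```

Request:
{"name": "play_rows", "arguments": {
  "targets": "0 0 0.45 0.003 0.008 0 -1; 0 0 0.1 0 0 0 -1; 0 0 0.1 0 0 0 -1; 0 0 0 0 0 0 -1"
}}

```text
time: 7.28
position: [0.4925, 0.4278, 0.2036]
tool_rot: [-0.126, 3.139, 0.002]
ft_force: [0.6, -0.1, -2.5]
grip_width: 0.455
```

Request:
{"name": "play_rows", "arguments": {
  "targets": "0 0 0.15 0 0 0 -1; 0 0 0.1 0 0 0 -1; 0 0 0 0 0 0 -1"
}}

```text
time: 7.65
position: [0.4927, 0.4278, 0.2035]
tool_rot: [-0.126, 3.138, 0.003]
ft_force: [0.5, 0.2, -2.0]
grip_width: 0.462
```

Request:
{"name": "play_rows", "arguments": {
  "targets": "0 0 0.4 0 0 0 -1; 0 0 0 0 0 0 -1"
}}

```text
time: 7.9
position: [0.4931, 0.428, 0.2039]
tool_rot: [-0.125, 3.138, 0.004]
ft_force: [0.6, -0.9, -3.0]
grip_width: 0.456
```

Request:
{"name": "play_rows", "arguments": {
  "targets": "0 0 0.4 0 0 0 -1; 0 0 0.4 0 0 0 -1"
}}

```text
time: 8.15
position: [0.4936, 0.4284, 0.2031]
tool_rot: [-0.125, 3.138, 0.004]
ft_force: [-10.4, -8.9, 28.6]
grip_width: 0.46
```

```bash
python3 need.py .4915 .427 .204 95; python3 -c "
from h import *
d=grab('wrist','w3');d=grab('scene','s3');cv2.imwrite('pics/s3c.png',cv2.resize(d['pixels'][100:280,420:640],None,fx=3.5,fy=3.5))"
```

```text
qdmax 0.005
t 8.15 pos [0.4936 0.4284 0.2031] jaw 94.6 -> 95.0 q [-0.78  0.49  0.03  1.65 -0.02  1.01  0.91] F [-10.4  -8.9  28.6] g 0.46
shift now [ 0.22 -0.13 -0.09] turn [ 0.003  0.002 -0.007] shift if turned first [ 0.22 -0.12 -0.09]
```

View pics/s3c.png

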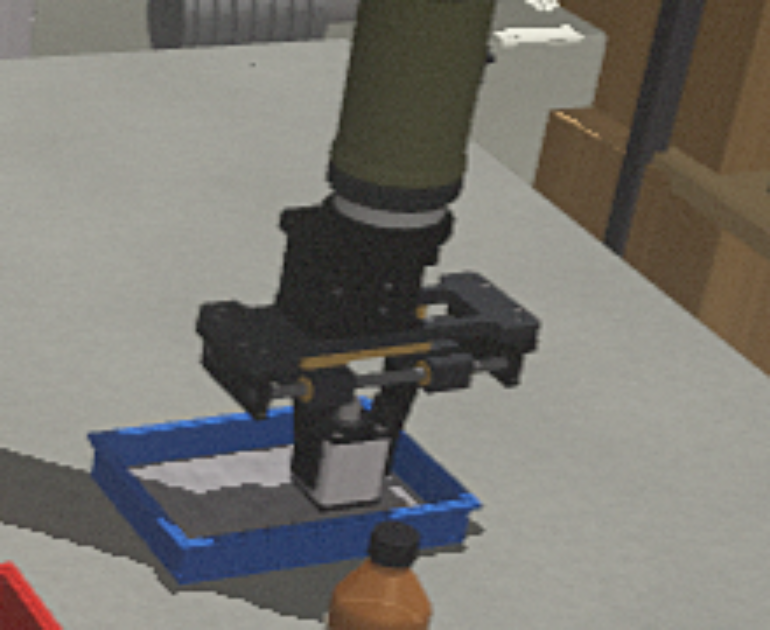

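View pics/w3.png

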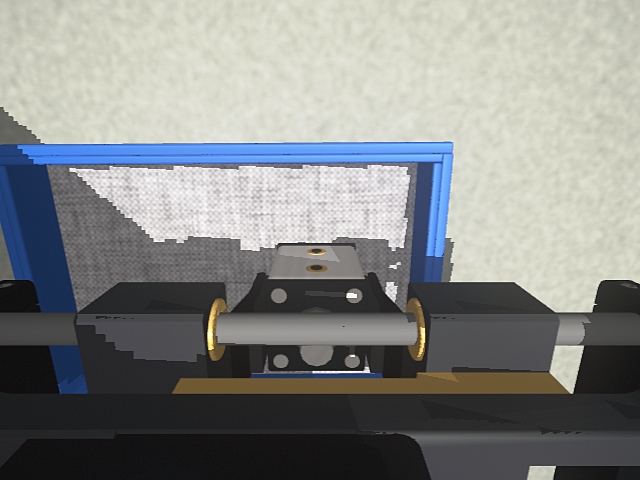

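Request:
{"name": "play_rows", "arguments": {
  "targets": "0 0 0 0 0 0 -1; 0 0 0 0 0 0 0.25; 0 0 0 0 0 0 0.25; 0 0 0 0 0 0 0.25; 0 0 -1.5 0 0 0 0.25; 0 0 -4 0 0 0 0.25; 0 0 -4 0 0 0 0.25; 0 0 0 0 0 0 0.25; 0 0 0 0 0 0 0.25"
}}

```text
time: 9.38
position: [0.4936, 0.4282, 0.3018]
tool_rot: [-0.125, 3.136, 0.006]
ft_force: [0.6, 0.2, 0.2]
grip_width: 0.625
```

```bash
python3 need.py .422 -.006 .30 107; python3 -c "
from h import *
d=grab('wrist','w4')"
```

```text
qdmax 0.029
t 9.38 pos [0.4936 0.4282 0.3018] jaw 94.6 -> 107.0 q [-0.78  0.39  0.03  1.57 -0.01  1.18  0.91] F [0.6 0.2 0.2] g 0.625
shift now [ 10.6  -42.72   0.  ] turn [ 0.003  0.003 -0.217] shift if turned first [ 19.55 -39.43   0.18]
```

View pics/w4.png

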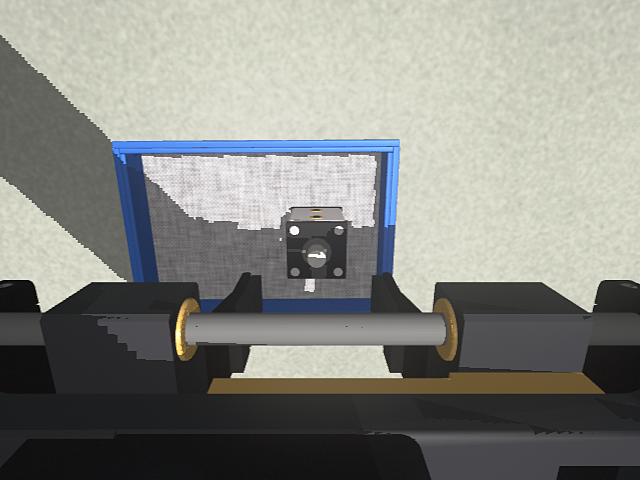

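Request:
{"name": "play_rows", "arguments": {
  "targets": "0 0 0 0 0 -0.11 0.25; 0 0 0 0 0 -0.11 0.25; 2.4 -4.9 0 0 0 0 0.25; 2.4 -4.9 0 0 0 0 0.25; 2.4 -4.9 0 0 0 0 0.25; 2.4 -4.9 0 0 0 0 0.25; 2.4 -4.9 0 0 0 0 0.25; 2.4 -4.9 0 0 0 0 0.25; 2.4 -4.9 0 0 0 0 0.25; 1.5 -3 0 0 0 0 0.25; 0 0 0 0 0 0 0.25; 0 0 0 0 0 0 0.25; 0 0 0 0 0 0 0.25"
}}

```text
time: 11.05
position: [0.4263, 0.0056, 0.2901]
tool_rot: [0.483, -3.09, 0.001]
ft_force: [-1.0, 0.7, 0.1]
grip_width: 0.626
```

```bash
python3 need.py .422 -.006 .30 107; python3 -c "
from h import *
d=grab('wrist','w5')
for a in [-15,15]:
  for b in [-13,13]:
    t=np.radians(16.7); print(px(d,(.4221+.001*(a*np.cos(t)-b*np.sin(t)),-.0062+.001*(a*np.sin(t)+b*np.cos(t)),.034)).round(1))"; python3 need.py .422 -.006 .30 107
```

```text
qdmax 0.01
t 11.05 pos [0.4263 0.0056 0.2901] jaw 107.8 -> 107.0 q [-0.35 -0.07  0.27  2.12  0.02  1.1   1.79] F [-1.   0.7  0.1] g 0.626
shift now [ 0.78 -0.97 -0.98] turn [ 0.002 -0.014  0.013] shift if turned first [ 0.75 -0.98 -0.99]
[283.5 220.6]
[321.6 221.3]
[283.7 262.2]
[320.6 262.9]
qdmax 0.003
t 11.1 pos [0.4263 0.0058 0.2901] jaw 107.8 -> 107.0 q [-0.35 -0.07  0.27  2.12  0.02  1.1   1.79] F [-0.4 -0.5  0.3] g 0.625
shift now [ 0.79 -0.99 -0.98] turn [ 0.002 -0.014  0.014] shift if turned first [ 0.76 -1.   -0.99]
```

View pics/w5.png

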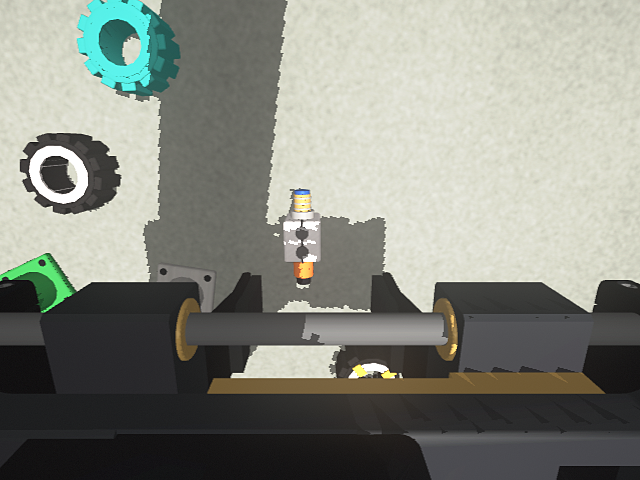

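Request:
{"name": "play_rows", "arguments": {
  "targets": "0.78 -0.98 0 0 -0.014 0.01 0.25; 0 0 4 0 0 0 0.25; 0 0 4 0 0 0 0.25; 0 0 0 0 0 0 0.25; 0 0 0 0 0 0 0.25"
}}

```text
time: 11.72
position: [0.4227, -0.0061, 0.2106]
tool_rot: [-0.472, 3.1, 0.002]
ft_force: [0.8, 0.3, -0.3]
grip_width: 0.622
```

```bash
python3 need.py .4222 -.006 .187 107
```

```text
qdmax 0.012
t 11.72 pos [ 0.4227 -0.0061  0.2106] jaw 107.3 -> 107.0 q [-0.33  0.03  0.29  2.21 -0.01  0.89  1.84] F [ 0.8  0.3 -0.3] g 0.622
shift now [0.06 0.02 2.35] turn [0.    0.006 0.006] shift if turned first [0.04 0.02 2.36]
```

Request:
{"name": "play_rows", "arguments": {
  "targets": "0 0 2.1 0 0 0 0.25; 0 0 0.2 0 0 0 0.2; 0 0 0 0 0 0 -1; 0 0 0 0 0 0 -1; 0 0 0 0 0 0 -1; 0 0 0 0 0 0 -1; 0 0 0 0 0 0 -1; 0 0 0 0 0 0 -1; 0 0 0 0 0 0 -1"
}}

```text
time: 12.85
position: [0.4261, -0.006, 0.1938]
tool_rot: [-0.471, 3.089, 0.002]
ft_force: [0.7, -0.1, -0.2]
grip_width: 0.297
```

```bash
python3 need.py .499 .345 .30 95
```

```text
qdmax 0.002
t 12.85 pos [ 0.4261 -0.006   0.1938] jaw 107.3 -> 95.0 q [-0.33  0.07  0.29  2.22 -0.03  0.84  1.85] F [ 0.7 -0.1 -0.2] g 0.297
shift now [-17.59  31.32 -10.35] turn [0.001 0.017 0.215] shift if turned first [-10.32  34.33 -10.62]
```

Request:
{"name": "play_rows", "arguments": {
  "targets": "0 0 -2 0 0 0 -1; 0 0 -4 0 0 0.1 -1; 0 0 -4 0 0 0.1 -1; -0.7 2.2 0 0 0.015 0.015 -1; -1.5 4.8 0 0 0 0 -1; -1.5 4.8 0 0 0 0 -1; -1.5 4.8 0 0 0 0 -1; -1.5 4.8 0 0 0 0 -1; -1.5 4.8 0 0 0 0 -1; -1 3.3 0 0 0 0 -1; 0 0 0 0 0 0 -1; 0 0 0 0 0 0 -1; 0 0 0 0 0 0 -1"
}}

```text
time: 14.48
position: [0.494, 0.3015, 0.2946]
tool_rot: [0.117, -3.136, -0.001]
ft_force: [-0.3, -0.1, -2.2]
grip_width: 0.298
```

```bash
python3 need.py .499 .345 .20 95;python3 -c "
from h import *
d=grab('wrist','w6')"
```

```text
qdmax 0.009
t 14.47 pos [0.494  0.3015 0.2946] jaw 94.3 -> 95.0 q [-0.63  0.25  0.04  1.77 -0.01  1.13  1.06] F [-0.3 -0.1 -2.2] g 0.298
shift now [-0.85  4.29  9.46] turn [ 0.001 -0.003 -0.013] shift if turned first [-0.88  4.29  9.46]
```

View pics/w6.png

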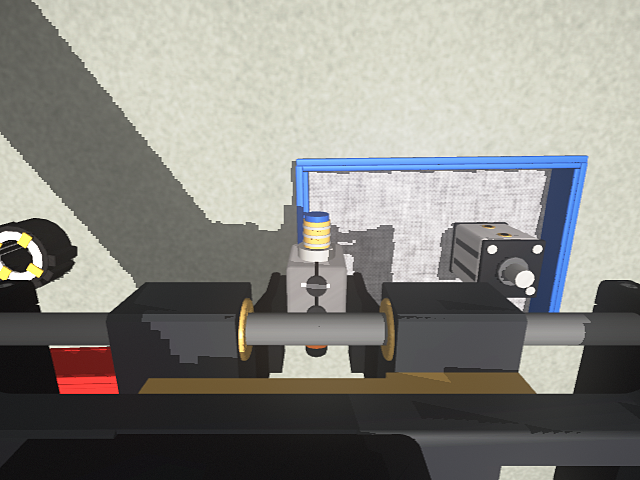

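Request:
{"name": "play_rows", "arguments": {
  "targets": "-0.4 2.2 0 0 0 -0.013 -1; -0.45 2.1 0 0 0 0 -1; 0 0 3 0 0 0 -1; 0 0 3 0 0 0 -1; 0 0 0 0 0 0 -1; 0 0 0 0 0 0 -1"
}}

```text
time: 15.28
position: [0.4999, 0.3533, 0.2358]
tool_rot: [-0.142, 3.138, 0.01]
ft_force: [-0.2, -0.3, -2.1]
grip_width: 0.297
```

```bash
python3 need.py .499 .345 .20 95
```

```text
qdmax 0.013
t 15.28 pos [0.4999 0.3533 0.2358] jaw 95.2 -> 95.0 q [-0.67  0.37  0.01  1.74 -0.01  1.03  1.01] F [-0.2 -0.3 -2.1] g 0.297
shift now [ 0.17 -0.85  3.58] turn [0.006 0.001 0.003] shift if turned first [ 0.16 -0.82  3.58]
```

Request:
{"name": "play_rows", "arguments": {
  "targets": "0.15 -0.85 1.5 0 0 0 -1; 0 0 1.5 0 0 0 -1; 0 0 0 0 0 0 -1; 0 0 0 0 0 0 -1"
}}

```text
time: 15.78
position: [0.5, 0.3447, 0.206]
tool_rot: [-0.141, 3.135, 0.013]
ft_force: [0.3, 1.0, -1.8]
grip_width: 0.296
```

```bash
python3 need.py .499 .345 .20 95
```

```text
qdmax 0.008
t 15.78 pos [0.5    0.3447 0.206 ] jaw 95.1 -> 95.0 q [-0.66  0.4   0.02  1.77 -0.01  0.97  1.02] F [ 0.3  1.  -1.8] g 0.296
shift now [0.1  0.03 0.6 ] turn [0.008 0.004 0.003] shift if turned first [0.1  0.04 0.6 ]
```

Request:
{"name": "play_rows", "arguments": {
  "targets": "0 0 0.5 0.008 0.004 0 -1; 0 0 0.2 0 0 0 -1"
}}

```text
time: 16.02
position: [0.5002, 0.3449, 0.1999]
tool_rot: [0.141, -3.138, 0.001]
ft_force: [-3.0, -2.4, 9.1]
grip_width: 0.297
```

Request:
{"name": "play_rows", "arguments": {
  "targets": "0 0 0.3 0 0 0 -1"
}}

```text
time: 16.15
position: [0.5003, 0.3451, 0.1998]
tool_rot: [0.141, -3.138, 0.001]
ft_force: [-8.8, -5.7, 27.1]
grip_width: 0.296
```

Contact at the predicted height; release to about 43 mm and rise.

Request:
{"name": "play_rows", "arguments": {
  "targets": "0 0 0 0 0 0 -1; 0 0 0 0 0 0 -0.02; 0 0 0 0 0 0 -0.02; 0 0 0 0 0 0 -0.02; 0 0 0 0 0 0 -0.02; 0 0 -1.5 0 0 0 -0.02; 0 0 -4 0 0 0 -0.02; 0 0 -4 0 0 0 -0.02; 0 0 0 0 0 0 -0.02; 0 0 0 0 0 0 -0.02"
}}

```text
time: 17.4
position: [0.5007, 0.3455, 0.3013]
tool_rot: [-0.141, 3.136, 0.002]
ft_force: [0.1, -0.5, -0.6]
grip_width: 0.49
```

```bash
python3 need.py .5189 .0806 .30 60;python3 -c "
from h import *
d=grab('wrist','w7')"
```

```text
qdmax 0.027
t 17.4 pos [0.5007 0.3455 0.3013] jaw 95.2 -> 60.0 q [-0.66  0.3   0.02  1.69 -0.01  1.15  1.02] F [ 0.1 -0.5 -0.6] g 0.49
shift now [  0.57 -26.55   0.1 ] turn [0.002 0.002 0.614] shift if turned first [-14.82 -22.03   0.13]
```

View pics/w7.png

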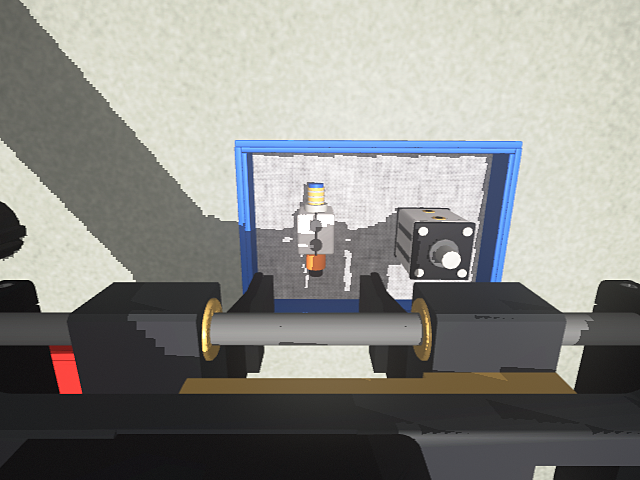

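Request:
{"name": "play_rows", "arguments": {
  "targets": "0 -3 0 0 0 0 1; 0 -5 0 0 0 0.12 1; 0 -5 0 0 0 0 1; 0 -5 0 0 0 0 1; 0 -4 0 0 0 0 1; 0 -2 0 0 0 0 1; 0 0 0 0 0 0 1; 0 0 0 0 0 0 1; 0 0 0 0 0 0 1"
}}

```text
time: 18.58
position: [0.5, 0.101, 0.2934]
tool_rot: [-0.047, -3.131, 0.003]
ft_force: [-0.2, 0.2, -0.7]
grip_width: 0.997
```

```bash
python3 need.py .5189 .0806 .30 60;python3 -c "
from h import *
d=grab('wrist','w8')
print(px(d,(.5189,.0806,.028)))"
```

```text
qdmax 0.01
t 18.57 pos [0.5    0.101  0.2934] jaw 88.3 -> 60.0 q [-0.42  0.11  0.18  1.93 -0.02  1.11  1.31] F [-0.2  0.2 -0.7] g 0.997
shift now [-1.95 -1.98 -0.68] turn [-0.005 -0.009  0.493] shift if turned first [-2.66 -0.82 -0.66]
[290.88950863 272.02725246]
```

View pics/w8.png

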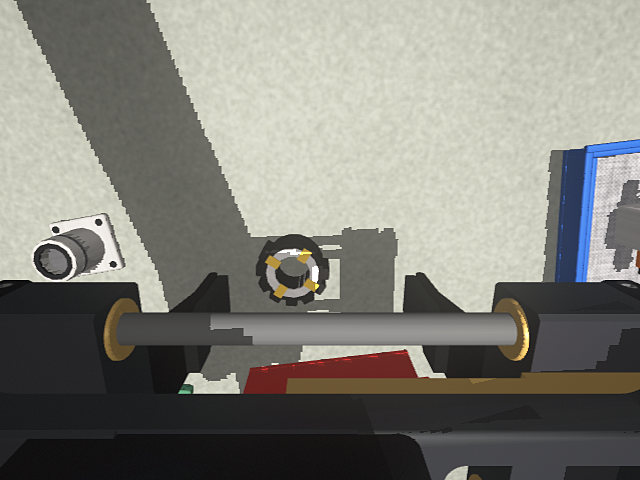

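```bash
python3 -c "
import cv2
i=cv2.imread('pics/w8.png')[225:315,240:350]
cv2.imwrite('pics/w8c.png',cv2.convertScaleAbs(cv2.resize(i,None,fx=6.5,fy=6.5,interpolation=cv2.INTER_CUBIC),alpha=2,beta=30))"
```

```text
(no output)
```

View pics/w8c.png

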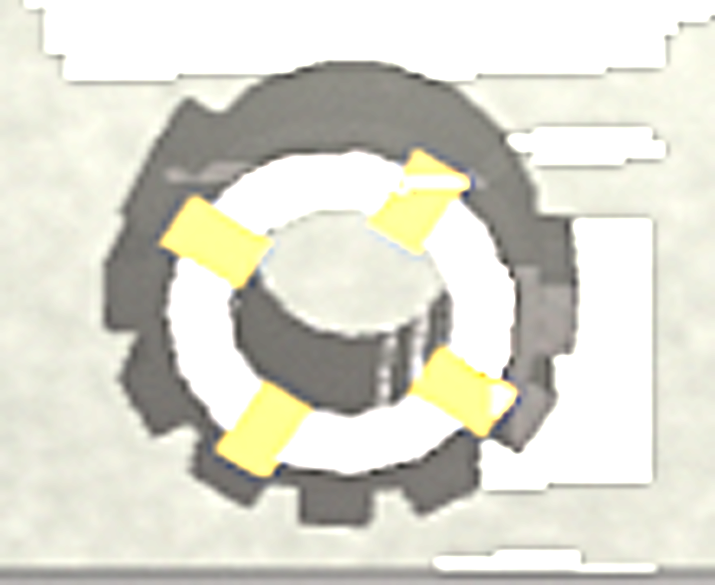

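```bash
python3 need.py .5197 .0818 .30 73.3
```

```text
qdmax 0.004
t 18.62 pos [0.5    0.1012 0.2934] jaw 88.3 -> 73.3 q [-0.42  0.11  0.18  1.93 -0.02  1.11  1.31] F [-0.9 -0.7 -0.3] g 0.995
shift now [-2.02 -1.88 -0.68] turn [-0.003 -0.009  0.262] shift if turned first [-2.45 -1.29 -0.66]
```

Request:
{"name": "play_rows", "arguments": {
  "targets": "0 0 0 0 -0.009 0.13 1; 0 0 0 0 0 0.13 1; -2.45 -1.3 0 0 0 0 1; 0 0 3 0 0 0 0.8; 0 0 3 0 0 0 0.6; 0 0 2 0 0 0 0.6; 0 0 0 0 0 0 0.6; 0 0 0 0 0 0 0.6"
}}

```text
time: 19.62
position: [0.5212, 0.0897, 0.2123]
tool_rot: [0.446, 3.108, 0.0]
ft_force: [0.8, -0.0, -0.1]
grip_width: 0.804
```

```bash
python3 need.py .5197 .0818 .185 73.3
```

```text
qdmax 0.008
t 19.62 pos [0.5212 0.0897 0.2123] jaw 73.7 -> 73.3 q [-0.4   0.25  0.2   1.96 -0.06  0.93  1.11] F [ 0.8 -0.  -0.1] g 0.804
shift now [-0.07 -0.8   2.73] turn [0.    0.002 0.006] shift if turned first [-0.08 -0.8   2.73]
```

Request:
{"name": "play_rows", "arguments": {
  "targets": "0 -0.8 0 0 0 0 0.6; 0 0 1.5 0 0 0 0.6; 0 0 1.2 0 0 0 0.6; 0 0 0 0 0 0 0.6; 0 0 0 0 0 0 -1; 0 0 0 0 0 0 -1; 0 0 0 0 0 0 -1; 0 0 0 0 0 0 -1; 0 0 0 0 0 0 -1"
}}

```text
time: 20.75
position: [0.5196, 0.0819, 0.1854]
tool_rot: [0.445, 3.105, 0.002]
ft_force: [0.2, -0.5, -0.9]
grip_width: 0.623
```

```bash
python3 need.py .6803 .1129 .30 73.3
```

```text
qdmax 0.001
t 20.75 pos [0.5196 0.0819 0.1854] jaw 73.7 -> 73.3 q [-0.39  0.28  0.2   1.99 -0.07  0.87  1.14] F [ 0.2 -0.5 -0.9] g 0.623
shift now [-14.6    7.51 -11.37] turn [0.002 0.005 0.007] shift if turned first [-14.5    7.58 -11.46]
```

Request:
{"name": "play_rows", "arguments": {
  "targets": "0 0 0 0 0 0 -1; 0 0 -2 0 0 0 -1; 0 0 -4 0 0 0 -1; 0 0 -4 0 0 0 -1; -2.5 1.3 -1 0 0 0 -1; -4 2.1 0 0 0 0 -1; -4 2.1 0 0 0 0 -1; -3 1.5 0 0 0 0 -1; -1 0.5 0 0 0 0 -1; 0 0 0 0 0 0 -1; 0 0 0 0 0 0 -1"
}}

```text
time: 22.12
position: [0.6813, 0.1137, 0.2984]
tool_rot: [0.445, 3.109, 0.001]
ft_force: [-0.6, 0.4, -1.6]
grip_width: 0.623
```

```bash
python3 need.py .6803 .1129 .215 73.3
```

```text
qdmax 0.005
t 22.12 pos [0.6813 0.1137 0.2984] jaw 73.7 -> 73.3 q [-0.36  0.47  0.22  1.47 -0.11  1.21  1.15] F [-0.6  0.4 -1.6] g 0.623
shift now [ 0.09 -0.11  8.34] turn [0.001 0.001 0.007] shift if turned first [ 0.08 -0.1   8.34]
```

Request:
{"name": "play_rows", "arguments": {
  "targets": "0 0 4 0 0 0 -1; 0 0 4 0 0 0 -1; 0 0 1.5 0 0 0 -1; 0 0 0 0 0 0 -1; 0 0 0 0 0 0 0.7; 0 0 0 0 0 0 0.7; 0 0 0 0 0 0 0.7; 0 0 0 0 0 0 0.7; 0 0 -2 0 0 0 0.7; 0 0 -4 0 0 0 0.7; 0 0 -4 0 0 0 1; 0 0 0 0 0 0 1; 0 0 0 0 0 0 1"
}}

```text
time: 23.75
position: [0.6803, 0.1128, 0.3192]
tool_rot: [0.444, 3.095, 0.011]
ft_force: [-0.5, 0.2, -1.1]
grip_width: 0.985
```

```bash
python3 need.py .4275 -.1758 .30 73.3;python3 -c "
from h import *
d=grab('wrist','w9')"
```

```text
qdmax 0.027
t 23.75 pos [0.6803 0.1128 0.3192] jaw 73.7 -> 73.3 q [-0.37  0.45  0.22  1.46 -0.1   1.22  1.15] F [-0.5  0.2 -1.1] g 0.985
shift now [ 16.17 -34.82   1.37] turn [0.009 0.014 0.006] shift if turned first [ 15.92 -34.91   1.92]
```

View pics/w9.png

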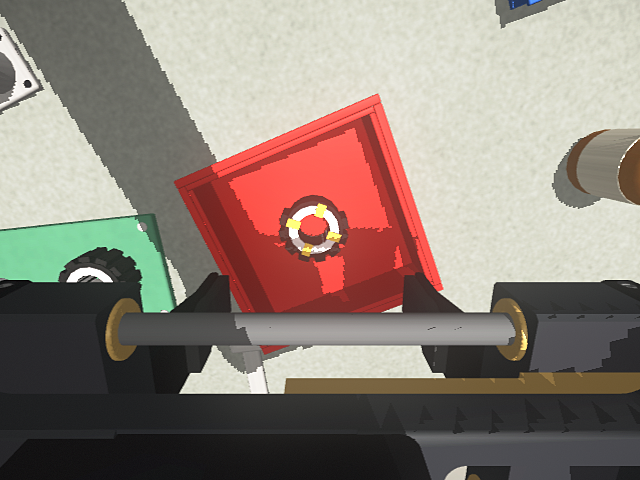

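Request:
{"name": "play_rows", "arguments": {
  "targets": "1 -2.5 0.5 0.009 0.014 0 1; 2.2 -4.7 0 0 0 0 1; 2.2 -4.7 0 0 0 0 1; 2.2 -4.7 0 0 0 0 1; 2.2 -4.7 0 0 0 0 1; 2.2 -4.7 0 0 0 0 1; 2 -4.4 0 0 0 0 1; 1 -2.5 0 0 0 0 1; 0 0 0 0 0 0 1; 0 0 0 0 0 0 1; 0 0 0 0 0 0 1"
}}

```text
time: 25.18
position: [0.4349, -0.1661, 0.3056]
tool_rot: [-0.44, -3.097, -0.0]
ft_force: [0.0, 1.0, -0.3]
grip_width: 1.0
```

```bash
python3 need.py .4275 -.1758 .30 90;python3 -c "
from h import *
d=grab('wrist','w10');print(px(d,(.4275,-.1758,.028)))"
```

```text
qdmax 0.011
t 25.18 pos [ 0.4349 -0.1661  0.3056] jaw 73.8 -> 90.0 q [-0.09  0.    0.4   2.02  0.    1.13  1.6 ] F [ 0.   1.  -0.3] g 1.0
shift now [ 0.43 -1.14  0.57] turn [ 0.    -0.014 -0.282] shift if turned first [ 0.74 -0.97  0.56]
[302.3069688  237.68236839]
```

View pics/w10.png

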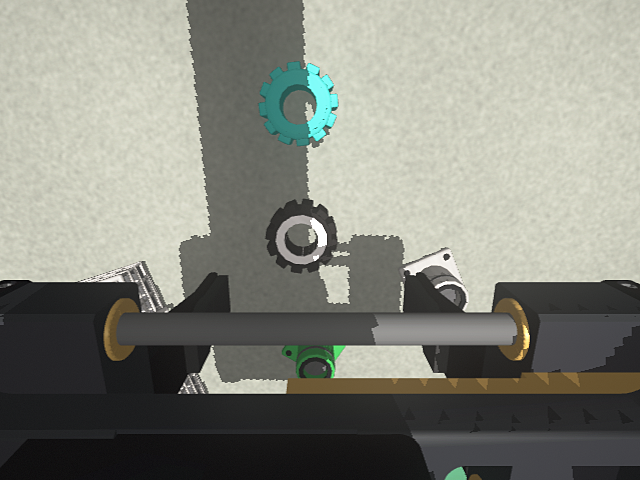

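```bash
python3 -c "
import cv2
i=cv2.imread('pics/w10.png')[190:285,250:355]
cv2.imwrite('pics/w10c.png',cv2.convertScaleAbs(cv2.resize(i,None,fx=6,fy=6,interpolation=cv2.INTER_CUBIC),alpha=2.5,beta=30))"
```

```text
(no output)
```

View pics/w10c.png

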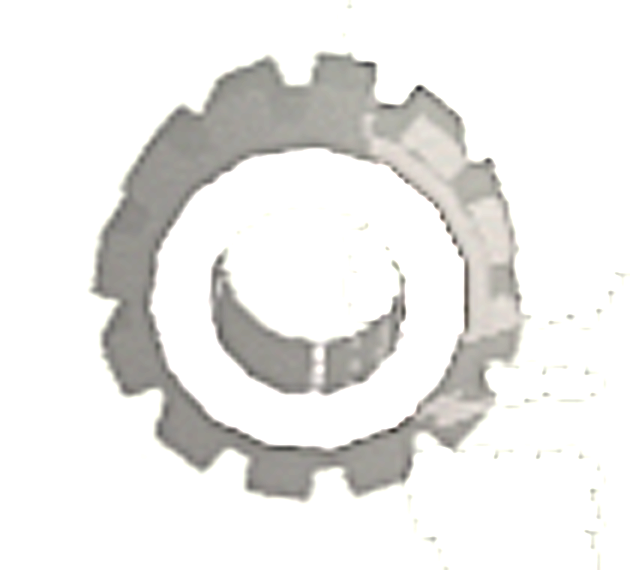

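```bash
python3 need.py .4273 -.1756 .30 80.8
```

```text
qdmax 0.003
t 25.23 pos [ 0.435  -0.166   0.3056] jaw 73.9 -> 80.8 q [-0.09  0.    0.4   2.02  0.    1.13  1.6 ] F [ 0.1  0.2 -0. ] g 1.0
shift now [ 0.47 -1.14  0.57] turn [-0.001 -0.014 -0.121] shift if turned first [ 0.61 -1.07  0.56]
```

Request:
{"name": "play_rows", "arguments": {
  "targets": "0 0 0 0 -0.014 -0.12 1; 0.6 -1.05 0 0 0 0 1; 0 0 3 0 0 0 0.7; 0 0 3.5 0 0 0 0.6; 0 0 2.5 0 0 0 0.6; 0 0 0 0 0 0 0.6; 0 0 0 0 0 0 0.6"
}}

```text
time: 26.1
position: [0.4287, -0.1757, 0.2146]
tool_rot: [0.258, 3.13, -0.004]
ft_force: [1.2, 0.2, -0.5]
grip_width: 0.802
```

```bash
python3 need.py .4273 -.1756 .1855 80.8
```

```text
qdmax 0.007
t 26.1 pos [ 0.4287 -0.1757  0.2146] jaw 80.6 -> 80.8 q [-0.07  0.12  0.42  2.12 -0.06  0.91  1.79] F [ 1.2  0.2 -0.5] g 0.802
shift now [ 0.14 -0.01  2.91] turn [-0.003  0.001 -0.004] shift if turned first [ 0.13 -0.02  2.91]
```

Request:
{"name": "play_rows", "arguments": {
  "targets": "0.1 0 1.5 0 0 0 0.6; 0 0 1.4 0 0 0 0.6; 0 0 0 0 0 0 0.6; 0 0 0 0 0 0 -1; 0 0 0 0 0 0 -1; 0 0 0 0 0 0 -1; 0 0 0 0 0 0 -1; 0 0 0 0 0 0 -1; 0 0 0 0 0 0 -1"
}}

```text
time: 27.22
position: [0.4286, -0.1758, 0.1858]
tool_rot: [0.258, 3.126, -0.005]
ft_force: [0.7, 0.2, -1.0]
grip_width: 0.622
```

```bash
python3 need.py .6573 -.1644 .30 -10 
```

```text
qdmax 0.003
t 27.23 pos [ 0.4286 -0.1758  0.1858] jaw 80.5 -> 170.0 q [-0.06  0.17  0.42  2.14 -0.09  0.84  1.82] F [ 0.7  0.2 -1. ] g 0.622
shift now [-22.43   4.86 -11.32] turn [-0.006  0.002 -1.561] shift if turned first [ -5.1  -22.33 -11.42]
```

Request:
{"name": "play_rows", "arguments": {
  "targets": "0 0 -1.5 0 0 0 -1; 0 0 -4 0 0 0 -1; 0 0 -4 0 0 0.17 -1; 0 0 -2 0 0 0.18 -1; 0 0 0 0 0 0.18 -1; 0 0 0 0 0 0.18 -1; 0 0 0 0 0 0.18 -1; 0 0 0 0 0 0.18 -1; 0 0 0 0 0 0.18 -1; 0 0 0 0 0 0.18 -1; 0 0 0 0 0 0.13 -1; 0 0 0 0 0 0 -1; 0 0 0 0 0 0 -1"
}}

```text
time: 28.85
position: [0.427, -0.1773, 0.3174]
tool_rot: [2.427, 1.971, 0.015]
ft_force: [0.3, 0.3, -1.6]
grip_width: 0.622
```

```bash
python3 need.py .6573 -.1644 .30 -10 
```

```text
qdmax 0.006
t 28.85 pos [ 0.427  -0.1773  0.3174] jaw -11.8 -> -10.0 q [-0.08 -0.03  0.41  2.03  0.02  1.12  0.12] F [ 0.3  0.3 -1.6] g 0.622
shift now [ 5.99 22.24  2.13] turn [ 0.018  0.002 -0.032] shift if turned first [ 5.27 22.45  1.74]
```

Request:
{"name": "play_rows", "arguments": {
  "targets": "0.6 2.5 0 0.018 0 -0.03 -1; 1 4.4 0 0 0 0 -1; 1 4.4 0.3 0 0 0 -1; 1 4.4 0.4 0 0 0 -1; 0.8 3.5 0.4 0 0 0 -1; 0.4 1.7 0.4 0 0 0 -1; 0 0 0 0 0 0 -1; 0 0 0 0 0 0 -1; 0 0 0 0 0 0 -1"
}}

```text
time: 29.98
position: [0.6465, -0.1661, 0.3031]
tool_rot: [-2.393, -2.035, 0.004]
ft_force: [-0.6, 0.0, -0.9]
grip_width: 0.625
```

```bash
python3 need.py .6573 -.1644 .25 -10;python3 -c "
from h import *
d=grab('wrist','w11')" 
```

```text
qdmax 0.009
t 29.98 pos [ 0.6465 -0.1661  0.3031] jaw -9.2 -> -10.0 q [-0.08  0.43  0.38  1.54 -0.17  1.2   0.17] F [-0.6  0.  -0.9] g 0.625
shift now [0.35 1.05 5.3 ] turn [-0.002  0.002  0.013] shift if turned first [0.36 1.04 5.31]
```

View pics/w11.png

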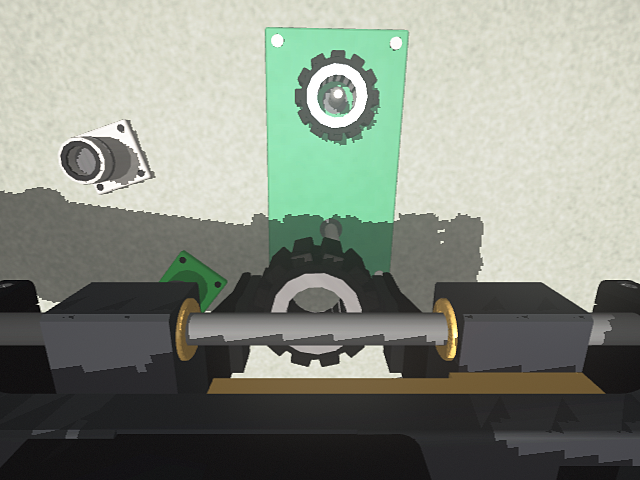

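```bash
python3 -c "
from h import *
d=ld('w11')
print(px(d,(.6573,-.1644,.010)),px(d,(.6573,-.1644,.052)),px(d,(.675,-.070,.038)))
s=ctrl.get_state();R=Ro.from_rotvec(s['tool_rot']).as_matrix()
print(px(d,s['position']+R@np.array([0,0,.157])),px(d,s['position']+R@np.array([0.0013,0,.157])))
i=d['pixels'][200:380,240:400];cv2.imwrite('pics/w11c.png',cv2.resize(i,None,fx=3.3,fy=3.3))
" 
```

```text
[328.58550969 228.91991778] [330.58724004 244.46330149] [335.17384505  95.64710794]
[313.90867249 317.65107255] [313.90678125 314.91270966]
```

View pics/w11c.png

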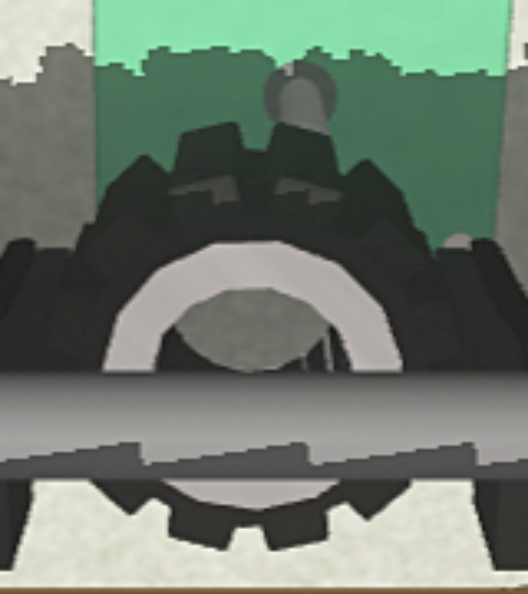

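Request:
{"name": "play_rows", "arguments": {
  "targets": "0.25 1.05 0 0 0 0.013 -1; 0 0 2 0 0 0 -1; 0 0 2 0 0 0 -1; 0 0 0 0 0 0 -1; 0 0 0 0 0 0 -1; 0 0 0 0 0 0 -1"
}}

```text
time: 30.78
position: [0.6567, -0.1657, 0.2597]
tool_rot: [-2.407, -2.017, 0.005]
ft_force: [-0.5, -0.2, -0.6]
grip_width: 0.624
```

```bash
python3 need.py .6570 -.1657 .196 -10;python3 -c "
from h import *
d=grab('scene','s12');i=d['pixels'][170:350,190:360];cv2.imwrite('pics/s12c.png',cv2.resize(i,None,fx=4,fy=3.3))" 
```

```text
qdmax 0.005
t 30.77 pos [ 0.6567 -0.1657  0.2597] jaw -10.1 -> -10.0 q [-0.07  0.49  0.38  1.55 -0.19  1.14  0.17] F [-0.5 -0.2 -0.6] g 0.624
shift now [0.01 0.05 6.37] turn [-0.003  0.002 -0.001] shift if turned first [0.   0.03 6.37]
```

View pics/s12c.png

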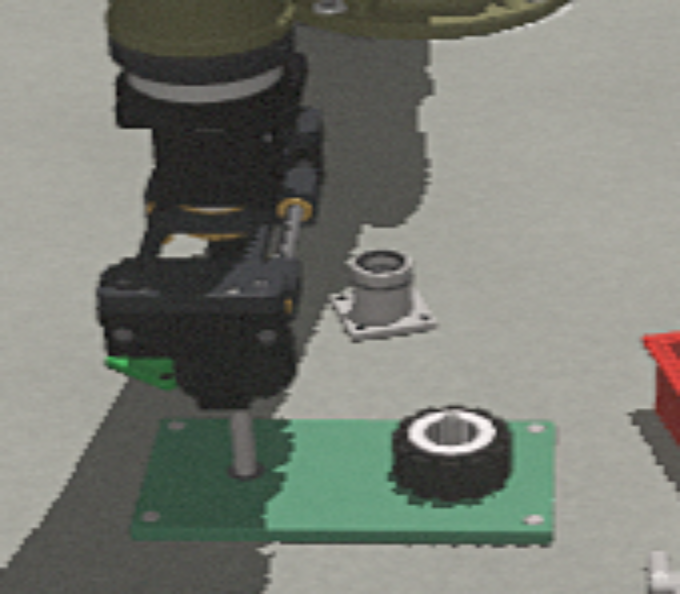

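Request:
{"name": "play_rows", "arguments": {
  "targets": "0 0 1.5 0 0 0 -1; 0 0 1.5 0 0 0 -1; 0 0 0.5 0 0 0 -1"
}}

```text
time: 31.2
position: [0.6569, -0.1658, 0.2234]
tool_rot: [2.408, 2.018, -0.003]
ft_force: [-0.5, -0.5, -1.4]
grip_width: 0.625
```

Request:
{"name": "play_rows", "arguments": {
  "targets": "0 0 1.5 0 0 0 -1; 0 0 1 0 0 0 -1; 0 0 0 0 0 0 -1; 0 0 0 0 0 0 -1"
}}

```text
time: 31.7
position: [0.6568, -0.1658, 0.1958]
tool_rot: [-2.407, -2.018, 0.004]
ft_force: [-0.2, -0.4, -1.7]
grip_width: 0.624
```

```bash
python3 need.py .6570 -.1657 .196 -10
```

```text
qdmax 0.004
t 31.7 pos [ 0.6568 -0.1658  0.1958] jaw -10.1 -> -10.0 q [-0.06  0.56  0.36  1.59 -0.22  1.03  0.18] F [-0.2 -0.4 -1.7] g 0.624
shift now [ 0.02  0.02 -0.02] turn [-0.002  0.002 -0.001] shift if turned first [ 0.02  0.02 -0.02]
```

Request:
{"name": "play_rows", "arguments": {
  "targets": "0 0 0.3 0 0 0 -1"
}}

```text
time: 31.82
position: [0.6569, -0.166, 0.1955]
tool_rot: [-2.407, -2.017, 0.003]
ft_force: [-10.2, 3.3, 22.7]
grip_width: 0.624
```

Request:
{"name": "play_rows", "arguments": {
  "targets": "0 0 0 0 0 0 -1; 0 0 0 0 0 0 0.6; 0 0 0 0 0 0 0.6; 0 0 0 0 0 0 0.6; 0 0 0 0 0 0 0.6; 0 0 -1.5 0 0 0 0.6; 0 0 -4 0 0 0 0.5; 0 0 -4 0 0 0 0.3; 0 0 -1 0 0 0 0.3; 0 0 0 0 0 0 0.3; 0 0 0 0 0 0 0.3"
}}

```text
time: 33.2
position: [0.6571, -0.1662, 0.3066]
tool_rot: [2.408, 2.017, -0.001]
ft_force: [-1.2, 0.6, 0.1]
grip_width: 0.651
```

```bash
python3 need.py .5006 -.0834 .30 7;python3 -c "
from h import *
d=grab('wrist','w13')" 
```

```text
qdmax 0.006
t 33.2 pos [ 0.6571 -0.1662  0.3066] jaw -10.1 -> 7.0 q [-0.08  0.45  0.39  1.51 -0.18  1.21  0.16] F [-1.2  0.6  0.1] g 0.651
shift now [  5.41 -16.86   0.65] turn [ 0.     0.001 -0.298] shift if turned first [ 10.12 -14.53   0.66]
```

View pics/w13.png

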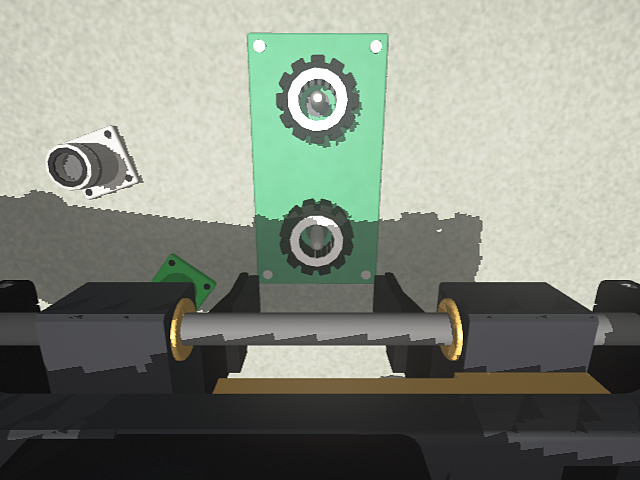

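Request:
{"name": "play_rows", "arguments": {
  "targets": "0 0 0 0 0 -0.15 0.3; 0 0 0 0 0 -0.15 0.3; 1.5 -2.5 0 0 0 0 0.3; 3 -4 0 0 0 0 0.3; 3 -4 0 0 0 0 0.3; 2 -3 0 0 0 0 0.3; 0.6 -1 0 0 0 0 0.3; 0 0 0 0 0 0 0.3; 0 0 0 0 0 0 0.3; 0 0 0 0 0 0 0.3"
}}

```text
time: 34.5
position: [0.4946, -0.0836, 0.2958]
tool_rot: [-2.061, -2.355, 0.02]
ft_force: [-0.9, -0.3, -0.2]
grip_width: 0.65
```

```bash
python3 need.py .5006 -.0834 .30 7;python3 -c "
from h import *
d=grab('wrist','w14');print(px(d,(.5006,-.0834,.042)),px(d,(.5006,-.0834,.007)))" 
```

```text
qdmax 0.013
t 34.5 pos [ 0.4946 -0.0836  0.2958] jaw 7.6 -> 7.0 q [-0.18  0.1   0.31  1.95 -0.03  1.12  0.27] F [-0.9 -0.3 -0.2] g 0.65
shift now [-0.06  0.59 -0.43] turn [-0.017 -0.     0.011] shift if turned first [-0.05  0.6  -0.42]
[330.06946909 249.32427625] [329.16080361 235.73258158]
```

View pics/w14.png

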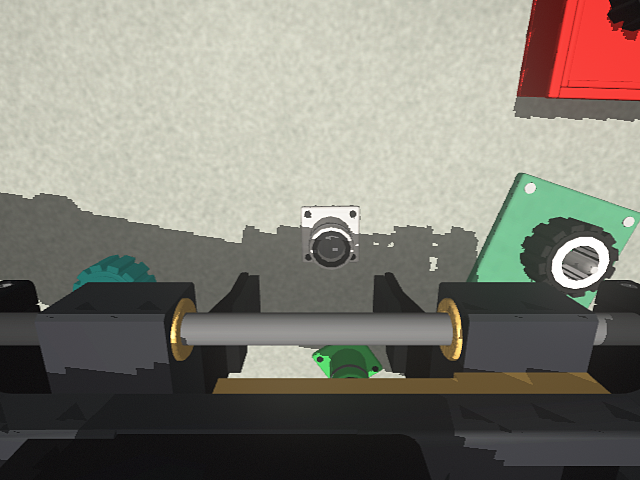

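Request:
{"name": "play_rows", "arguments": {
  "targets": "0 0.65 0 -0.017 0 0.01 0.35; 0 0 3 0 0 0 0.35; 0 0 3 0 0 0 0.35; 0 0 0 0 0 0 0.35; 0 0 0 0 0 0 0.35"
}}

```text
time: 35.17
position: [0.5051, -0.0836, 0.2359]
tool_rot: [2.08, 2.346, 0.007]
ft_force: [0.6, -0.1, -0.5]
grip_width: 0.672
```

```bash
python3 need.py .5008 -.0834 .193 7
```

```text
qdmax 0.012
t 35.17 pos [ 0.5051 -0.0836  0.2359] jaw 6.9 -> 7.0 q [-0.17  0.18  0.31  1.99 -0.07  0.97  0.29] F [ 0.6 -0.1 -0.5] g 0.672
shift now [ 0.07 -0.45  4.29] turn [ 0.007  0.001 -0.002] shift if turned first [ 0.07 -0.42  4.29]
```

Request:
{"name": "play_rows", "arguments": {
  "targets": "0 -0.45 0 0.007 0 0 0.35; 0 0 2 0 0 0 0.35; 0 0 2 0 0 0 0.35; 0 0 0 0 0 0 0.35; 0 0 0 0 0 0 0.35"
}}

```text
time: 35.8
position: [0.5029, -0.0847, 0.2011]
tool_rot: [2.079, 2.344, 0.008]
ft_force: [1.1, -0.3, 1.6]
grip_width: 0.676
```

```bash
python3 need.py .5008 -.0834 .193 7
```

```text
qdmax 0.006
t 35.8 pos [ 0.5029 -0.0847  0.2011] jaw 6.9 -> 7.0 q [-0.16  0.23  0.31  2.02 -0.09  0.89  0.31] F [ 1.1 -0.3  1.6] g 0.676
shift now [ 0.16 -0.2   0.81] turn [ 0.009  0.003 -0.003] shift if turned first [ 0.16 -0.19  0.81]
```

Request:
{"name": "play_rows", "arguments": {
  "targets": "0.15 -0.2 0.6 0.005 0 0 0.35; 0 0 0 0 0 0 0.35; 0 0 0 0 0 0 0.35"
}}

```text
time: 36.17
position: [0.5013, -0.0835, 0.1966]
tool_rot: [2.08, 2.345, 0.005]
ft_force: [0.2, -0.1, 0.2]
grip_width: 0.676
```

```bash
python3 need.py .5008 -.0834 .193 7
```

```text
qdmax 0.004
t 36.17 pos [ 0.5013 -0.0835  0.1966] jaw 6.9 -> 7.0 q [-0.16  0.23  0.3   2.03 -0.09  0.88  0.31] F [ 0.2 -0.1  0.2] g 0.676
shift now [ 0.01 -0.06  0.36] turn [ 0.007  0.003 -0.002] shift if turned first [ 0.01 -0.05  0.36]
```

Request:
{"name": "play_rows", "arguments": {
  "targets": "0 0 0.35 0.007 0 0 0.35; 0 0 0 0 0 0 -1; 0 0 0 0 0 0 -1; 0 0 0 0 0 0 -1; 0 0 0 0 0 0 -1; 0 0 0 0 0 0 -1; 0 0 0 0 0 0 -1; 0 0 0 0 0 0 -1; 0 0 0 0 0 0 -1"
}}

```text
time: 37.3
position: [0.5014, -0.0835, 0.1929]
tool_rot: [2.083, 2.349, -0.004]
ft_force: [-1.6, -0.2, 0.4]
grip_width: 0.356
```

```bash
python3 need.py .4869 -.3801 .30 2
```

```text
qdmax 0.002
t 37.3 pos [ 0.5014 -0.0835  0.1929] jaw 6.9 -> 2.0 q [-0.16  0.24  0.3   2.03 -0.09  0.88  0.31] F [-1.6 -0.2  0.4] g 0.356
shift now [-29.31  -4.99 -10.62] turn [-0.001  0.003  0.085] shift if turned first [-29.59  -2.48 -10.71]
```

Request:
{"name": "play_rows", "arguments": {
  "targets": "0 0 -1.5 0 0 0 -1; 0 0 -4 0 0 0.08 -1; 0 0 -4 0 0 0 -1; 0 0 -1.5 0 0 0 -1; -2.5 -0.2 0 0 0 0 -1; -4.8 -0.4 0 0 0 0 -1; -4.8 -0.4 0 0 0 0 -1; -4.8 -0.4 0 0 0 0 -1; -4.8 -0.4 0 0 0 0 -1; -4 -0.4 0 0 0 0 -1; -2 -0.2 0 0 0 0 -1; 0 0 0 0 0 0 -1; 0 0 0 0 0 0 -1; 0 0 0 0 0 0 -1"
}}

```text
time: 39.05
position: [0.4862, -0.3642, 0.303]
tool_rot: [-2.166, -2.264, 0.007]
ft_force: [-0.3, 0.0, -1.7]
grip_width: 0.348
```

```bash
python3 need.py .4869 -.3801 .20 2;python3 -c "
from h import *
d=grab('wrist','w15')"
```

```text
qdmax 0.011
t 39.05 pos [ 0.4862 -0.3642  0.303 ] jaw 2.5 -> 2.0 q [ 0.17  0.33  0.52  1.7  -0.17  1.17  0.78] F [-0.3  0.  -1.7] g 0.348
shift now [-1.62  0.1  10.29] turn [-0.009 -0.003  0.009] shift if turned first [-1.59  0.02 10.3 ]
```

View pics/w15.png

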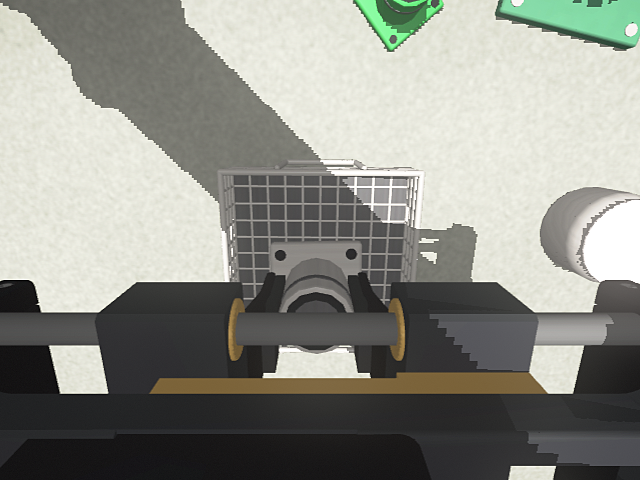

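Request:
{"name": "play_rows", "arguments": {
  "targets": "-1.6 0.1 0 -0.009 0 0 -1; 0 0 3 0 0 0 -1; 0 0 3 0 0 0 -1; 0 0 2 0 0 0 -1; 0 0 0 0 0 0 -1; 0 0 0 0 0 0 -1"
}}

```text
time: 39.85
position: [0.4905, -0.3824, 0.2234]
tool_rot: [2.164, 2.27, 0.006]
ft_force: [0.7, -0.9, -1.2]
grip_width: 0.352
```

```bash
python3 need.py .4869 -.3801 .198 2
```

```text
qdmax 0.006
t 39.85 pos [ 0.4905 -0.3824  0.2234] jaw 2.7 -> 2.0 q [ 0.22  0.44  0.49  1.74 -0.24  1.02  0.85] F [ 0.7 -0.9 -1.2] g 0.352
shift now [ 0.25 -0.37  2.54] turn [0.007 0.001 0.013] shift if turned first [ 0.25 -0.35  2.54]
```

Request:
{"name": "play_rows", "arguments": {
  "targets": "0.2 -0.35 1.3 0.007 0 0 -1; 0 0 1 0 0 0 -1; 0 0 0 0 0 0 -1; 0 0 0.5 0 0 0 -1"
}}

```text
time: 40.35
position: [0.4879, -0.3814, 0.1976]
tool_rot: [2.164, 2.271, 0.0]
ft_force: [-8.1, 7.4, 36.1]
grip_width: 0.354
```

Request:
{"name": "play_rows", "arguments": {
  "targets": "0 0 0.3 0 0 0 -1"
}}

```text
time: 40.48
position: [0.4879, -0.3817, 0.1977]
tool_rot: [2.165, 2.272, 0.002]
ft_force: [-9.1, 7.7, 23.8]
grip_width: 0.351
```

On the floor. Release, rise, inspect.

Request:
{"name": "play_rows", "arguments": {
  "targets": "0 0 0 0 0 0 -1; 0 0 0 0 0 0 0.3; 0 0 0 0 0 0 0.3; 0 0 0 0 0 0 0.3; 0 0 0 0 0 0 0.3; 0 0 0 0 0 0 0.3; 0 0 -1.5 0 0 0 0.3; 0 0 -4 0 0 0 0.3; 0 0 -5 0 0 0 0.3; 0 0 -5 0 0 0 0.3; 0 0 0 0 0 0 0.3; 0 0 0 0 0 0 0.3"
}}

```text
time: 41.98
position: [0.4872, -0.3821, 0.3628]
tool_rot: [2.162, 2.267, 0.004]
ft_force: [0.2, -0.0, 0.2]
grip_width: 0.648
```

```bash
python3 need.py .4869 -.3801 .32 2; python3 - <<'E'
from h import *
w=grab('wrist','w16');t=grab('top','t16');s=grab('scene','s16')
a=t['pixels'][130:330,120:500]; cv2.imwrite('pics/t16c.png',cv2.resize(a,None,fx=2.1,fy=2.1,interpolation=cv2.INTER_CUBIC))
a=s['pixels'][150:350,80:580]; cv2.imwrite('pics/s16c.png',cv2.resize(a,None,fx=1.6,fy=1.6,interpolation=cv2.INTER_CUBIC))
E
```

```text
qdmax 0.032
t 41.98 pos [ 0.4872 -0.3821  0.3628] jaw 2.7 -> 2.0 q [ 0.18  0.3   0.54  1.61 -0.16  1.27  0.79] F [ 0.2 -0.   0.2] g 0.648
shift now [ 0.22 -0.05  4.28] turn [0.008 0.005 0.013] shift if turned first [ 0.2  -0.02  4.28]
```

View pics/w16.png

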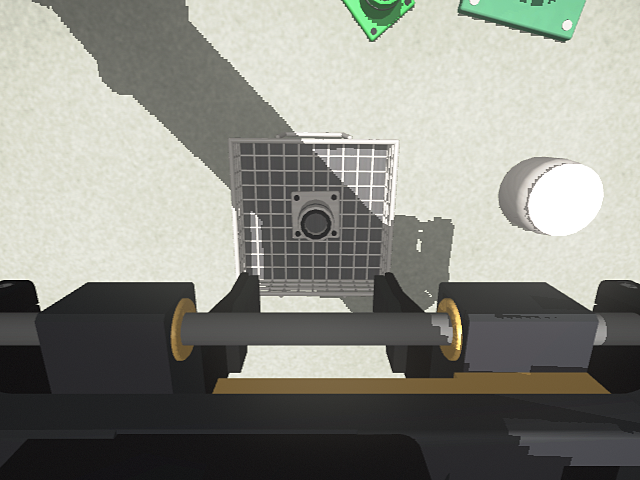

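View pics/t16c.png

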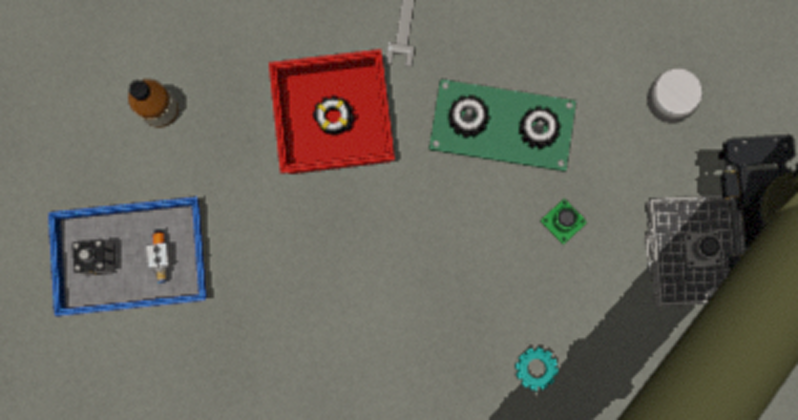

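View pics/s16c.png

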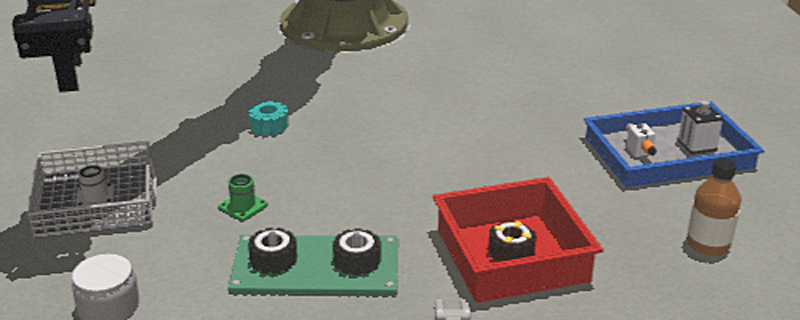

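```bash
python3 - <<'E'
from h import *
t=ld('t16')
g=lambda x,y,z: ray(t,(x+.5)/2.1-.5+120,(y+.5)/2.1-.5+130,z).round(4)
print('good',g(540,127,.038),'worn',g(333,115,.032),'cyl',g(88,256,.07),'sens',g(159,255,.04),'bush',g(709,246,.047))
print(ctrl.close_job())
E
```

```text
good [ 0.6548 -0.1651  0.038 ] worn [0.6786 0.1122 0.032 ] cyl [0.4909 0.4248 0.07  ] sens [0.4935 0.3415 0.04  ] bush [ 0.4887 -0.3803  0.047 ]
the job is handed in; nothing more can be done
None
```

All five parts were sorted and the job was handed in at about 42 s of the allowed 128 s. It reports no verdict.

Last checks, from all three cameras just before handing in:
- **Sound roller:** flat on the rack over the free post, measured about 2.5 mm off the post's axis (limit 12 mm).
- **Worn roller:** flat in the red bin, about 2 mm from its centre.
- **Bush:** upright on the basket floor, about 2 mm from the centre.
- **Air cylinder and sensor:** both standing on the tray mat, about 83 mm apart. I lowered each one, and the bush and sound roller too, until the wrist force showed contact, then released it.
- **Oil bottle and look-alikes:** the bottle is standing, and the turquoise roller and green bush were not moved.

The gripper was clear of everything. No checks failed or disagreed; I judged tilt and rest only from the pictures.

The sensor was gripped about 7 mm higher than planned, because the arm stopped short at its inner reach. It still seated at the expected height.

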